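Stow the gauge bars and the steel cup in the gauge chest and shut its drawer

TASK

Put the gauge kit away in the small chest whose drawer stands open: slide every loose gauge bar, plain end first, into a slot of its own in the drawer until it is fully home against the hidden stop, and stand the small steel cup upright in the open bay at the rear of the drawer. Then push the drawer fully shut. Leave the other things on the bench alone.

Things in the scene. Friction and masses are not known exactly. Their poses are not given: they have to be found in the camera images.
- bar0_grip (a point): Loose steel gauge bar 14 x 14 x 87 mm (0.15 kg), lying flat, with an upright grip tab at its rear end: 18 mm long (along the bar), 14 mm wide, top 40 mm above the bar's underside. This point is the middle of the tab, 20 mm above the underside. x runs along the bar from the tab towards the plain end, which goes into a slot first; z up. The bars are alike; one may be absent.
- bar0_tip (a point): Middle of the plain front end face of bar 0, 7 mm above its underside and 78 mm ahead (bar x) of the middle of its tab; same axes as the bar.
- bar1_grip (a point): Loose steel gauge bar 14 x 14 x 87 mm (0.15 kg), lying flat, with an upright grip tab at its rear end: 18 mm long (along the bar), 14 mm wide, top 40 mm above the bar's underside. This point is the middle of the tab, 20 mm above the underside. x runs along the bar from the tab towards the plain end, which goes into a slot first; z up. The bars are alike; one may be absent.
- bar1_tip (a point): Middle of the plain front end face of bar 1, 7 mm above its underside and 78 mm ahead (bar x) of the middle of its tab; same axes as the bar.
- bar2_grip (a point): Loose steel gauge bar 14 x 14 x 87 mm (0.15 kg), lying flat, with an upright grip tab at its rear end: 18 mm long (along the bar), 14 mm wide, top 40 mm above the bar's underside. This point is the middle of the tab, 20 mm above the underside. x runs along the bar from the tab towards the plain end, which goes into a slot first; z up. The bars are alike; one may be absent.
- bar2_tip (a point): Middle of the plain front end face of bar 2, 7 mm above its underside and 78 mm ahead (bar x) of the middle of its tab; same axes as the bar.
- mouth0 (a point): Mouth of the slot nearest the drawer front: middle of the opening between its lead-in noses, 7 mm above the drawer floor. Axes of the drawer: -x is the way the drawer opens, +y the way a bar goes in, z up. Any bar fits any slot, one bar per slot; the slots are 44 mm apart along x.
- mouth1 (a point): Mouth of the middle slot, as mouth0. Each slot is a blind tunnel 17 mm wide and 17 mm high on the drawer floor, under a steel roof whose top is 24 mm above that floor; over the first 10 mm behind this point 45-degree lead-ins narrow a 31 mm mouth to 17 mm.
- mouth2 (a point): Mouth of the slot nearest the bay, as mouth0 and mouth1.
- stop (a point): Hidden stop inside the slots, the same for all three: its contact face lies at this point's y (drawer axes), 40 to 48 mm behind the mouths, set differently each time; x at the middle slot, z 7 mm above the drawer floor. It cannot be seen; a bar that has reached it goes no further. It does not give. The tab of a bar that is home stays 30 to 38 mm outside the mouth (to its middle).
- cup_bay (a point): Middle of the floor of the open bay at the rear of the drawer: 58 mm (drawer x) by 103 mm (drawer y), walls 30 mm high (the lip on the robot's side 20 mm), just in front of the chest. Axes of the drawer; the slots lie between the bay and the drawer's front panel, which is 51 mm higher than the drawer floor. The drawer floor is 34 mm above the bench.
- drawer (a joint): Opening of the chest's drawer in m: 0 shut, 0.245 fully open; it starts 0.23 to 0.245 open. About 3 N of friction. The chest is a fixed grey metal box 260 mm deep, 132 mm wide and 94 mm high, whose drawer opens to the robot's left; a bar that is 9 to 17 mm short of home, or more, catches on the chest's wall and stops the drawer.
- handle (a point): Middle of the drawer's bar handle, 65 mm above the bench: a round steel bar 80 mm long along drawer y, 10 mm thick, its axis 22 mm in front of the drawer's front panel. Axes of the drawer: pushing towards +x shuts it.
- cup_mid (a point): Small turned steel cup, 38 mm diameter, 26 mm high (0.11 kg), standing open side up; this point is its middle, 13 mm above its underside.
- kit_tray: Fixed plywood kit tray, 150 mm (its x) by 220 mm (its y); its floor is 34 mm above the bench, with a rim 10 mm higher all round. Origin: centre of its underside. The bars and the cup lie on it.
- rod_jig: Fixed jig on the bench at the left, with a black tube about 30 mm thick standing upright on it, taller than the arm can pass over: keep the arm clear of it, passing between it and the robot's base.
- bushing: Bystander: cream flanged bushing, 28 mm diameter, 18 mm high, on the bench left of the jig; leave alone.
- wing_nut: Bystander: metal wing nut, 18 x 41 x 20 mm; leave alone.

How it is judged:
By the outcome, as a careful person would: the job done as asked, in the order asked, and still so for the second after the job is handed in, with the robot touching nothing.
Of bar0, bar1, bar2 only 2 to 3 are there at a start; the rules pass over those that are not, and their reading is None.
At some moment in a run one of cup may be knocked a few centimetres aside while the robot is not near it.
Once in a run the grip may slacken for a moment while it holds something.
It also fails if it takes over 210 s, if anything falls off the work surface, if the arm or the gripper's body presses on something with over 40 N, if the wrist force passes 120 N, or if a joint passes its speed limit or range.

ROBOT

A 7-joint arm with a two-finger parallel gripper is mounted at the origin on the work surface; the furniture and walls round the work are solid. World frame = base frame: x ahead of the robot, y to its left, z up, the work surface at z = 0. Lengths are in m, angles in degrees, forces in N, time in s.
With the tool pointing down it reaches from about 0.425 to 0.875 m from the base axis. Payload 4.7 kg.
Tool frame: the origin (TCP) lies at the very end of the fingers, on their centre line; the grasp point (between the pads) lies 19 mm behind it (pinch_z is the distance from the TCP to the grasp point, in m); z points along the fingers, y is the direction in which the jaws open and shut (so a half turn about z gives the same grasp; the last joint's range is limited). The gripper opens to 87 mm and grips with 3 to 60 N. Pads are 19 mm wide; open, the fingers measure 117 mm over their backs; the gripper's body (75 mm by 190 mm) begins 51 mm behind the grasp point.
Start: joints at [70.193, 18.392, -4.016, 83.108, 1.295, 78.541, -3.26], TCP at [0.229, -0.608, 0.223] pointing down, gripper open.
Joint ranges: [-163.93, 163.93], [-17.29, 119.83], [-79.2, 71.16], [3.27, 140.29], [-89.18, 269.18], [5.43, 117.66], [-154.24, 154.24]. Speed limits (degrees/s): [147.25, 147.25, 180, 180, 180, 180, 180].

INTERFACE

Orientations are given as [roll, pitch, yaw] about the fixed x, y, z axes, in that order (R = Rz(yaw) Ry(pitch) Rx(roll)).
In Python, from cell import get_obs, read_camera, camera_params, sign_off, pinch_z gives the robot as it stands.
- The arm moves only by the shell command python3 -m handwheel 'ROWS' [FORCE]. ROWS is JSON, a list of rows, each a list of 5 numbers: the finger opening in m, from 0 to 0.087, then the shift along the tool's x, y, z in m, then the turn about the tool's z in rad. In form: [[jaw, tx, ty, tz, twist], ...]. A call has 1 to 20 rows; each row is the pose to reach, as a shift and turn from the pose commanded when the call began, along the tool's axes at that moment; what a row does not reach only later rows make up. A row lasts 1/10 s, in which the tool goes at most 50 mm and 8.59 degrees, less where a joint would pass 70% of its speed; a pose out of reach is approached as far as the arm can. A call with a gripper value outside its range is refused whole. The fingers move at their own pace and stop on an object; FORCE is the grip in N (left out, the last holds). Time passes only in rows, so rows that repeat a pose let the fingers close. It gives the time, the measured TCP pose, the force and the opening at its end, in the units of the state.
- get_obs(): the state, without advancing time (a new reading comes with each control period).
- read_camera(name): name is "scene" or "top" or "wrist"; returns the picture (420x560x3 uint8, blue, green, red); there is no depth.
- camera_params(name): a dict with "camera_matrix" (3x3 intrinsics, pixels), "R" (3x3) and "t" (3): a world point X has camera coordinates R X + t. Camera axes: x right, y down, z forward; pixel columns grow to the right and rows downward; lengths in m; the calibration is good to about 2 mm. A picture is of the moment at which its call begins: read the wrist's pose just before it. camera_params takes no time and is no camera call; for the wrist camera it gives the pose at the moment of the call.
- sign_off(): hands the job in, once; it reports no verdict.
The state is a dict: "time_s": time; "qpos": joint angles; "joint_velocities": joint speeds; "effort": joint torques, N m; "tool_pos": TCP position; "tool_rot": TCP orientation; "force": force on the tool from outside, world axes, zero at the start; "wrist_torque": the same for the moment, N m; "grip_width": finger opening in m.
Only numpy, scipy, OpenCV 4.12 (cv2) and the standard library are available. Lean on these libraries where they do the work, as an engineer would, in place of code of your own. Each camera call takes 0.05 s, during which the arm holds its last target.

## Working session

There is one attempt and no reset: what is moved stays moved. The work goes in short steps, Python scripts to look and compute and a shell command to move; the robot and the scene stay as the last step left them, time stands still between calls to the robot, and variables do not carry over. Pictures are saved under pics/ and viewed, and the job is handed in when it is done.

```bash
ls; mkdir -p pics
python3 - <<'E'
from cell import *
import cv2
print(get_obs(), pinch_z)
for n in ["scene","top","wrist"]:
    p=camera_params(n); print(n,p)
    cv2.imwrite(f"pics/{n}0.png",read_camera(n))
E
```

```text
pics
{'time_s': 0.0, 'qpos': array([70.19440821, 18.43818853, -4.01322906, 83.17547044,  1.2940822 ,
       78.53965265, -3.26174017]), 'joint_velocities': array([ 0.05031057,  0.05144847, -0.05482203, -0.04475376, -0.00375343,
        0.00164422, -0.03456086]), 'effort': array([ 4.55195513e-04, -4.91289890e+01, -4.03510798e-01, -3.12526703e+01,
       -6.38734270e-02,  4.39544418e-02,  1.82615640e-04]), 'tool_pos': array([ 0.2285802 , -0.60789366,  0.22146608]), 'tool_rot': array([-1.79891870e+02,  5.57455921e-03,  2.06112509e+01]), 'force': array([-0.89244768,  0.28282469, -0.27462261]), 'wrist_torque': array([-0.00060954,  0.03688053, -0.0240516 ]), 'grip_width': 0.08698865108961262} 0.0187
scene {'camera_matrix': array([[496.47503785,   0.        , 282.94380309],
       [  0.        , 496.47503785, 205.62443776],
       [  0.        ,   0.        ,   1.        ]]), 'R': array([[-0.46461845, -0.88547839,  0.00759733],
       [-0.46361406,  0.2359348 , -0.85404729],
       [ 0.75444794, -0.40032836, -0.52013989]]), 't': array([0.15155474, 0.31256941, 1.38288822])}
top {'camera_matrix': array([[492.79890584,   0.        , 274.56795361],
       [  0.        , 492.79890584, 209.06427781],
       [  0.        ,   0.        ,   1.        ]]), 'R': array([[-0.02334284, -0.99969469,  0.00810165],
       [-0.98912518,  0.02191743, -0.14543385],
       [ 0.14521188, -0.01140838, -0.98933481]]), 't': array([-0.0820914 ,  0.47552779,  1.70445333])}
wrist {'camera_matrix': array([[365.11932132,   0.        , 281.76904378],
       [  0.        , 365.11932132, 215.22222174],
       [  0.        ,   0.        ,   1.        ]]), 'R': array([[ 0.35179269, -0.93607701, -0.00131319],
       [-0.90762168, -0.34144133,  0.24421445],
       [-0.22905191, -0.08472098, -0.96972036]]), 't': array([-0.64932475, -0.02973505,  0.3890725 ])}
```

View pics/scene0.png

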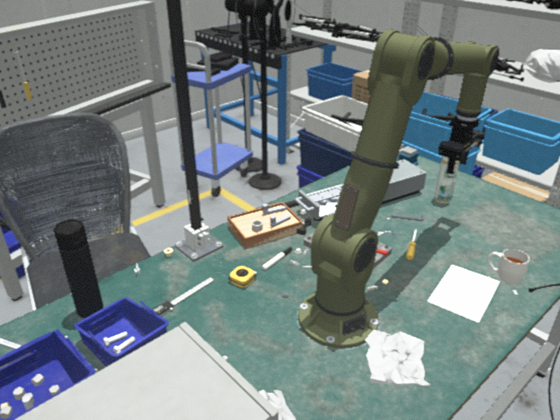

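View pics/top0.png

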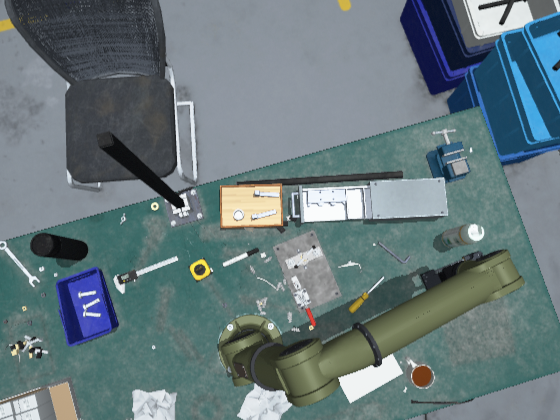

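View pics/wrist0.png

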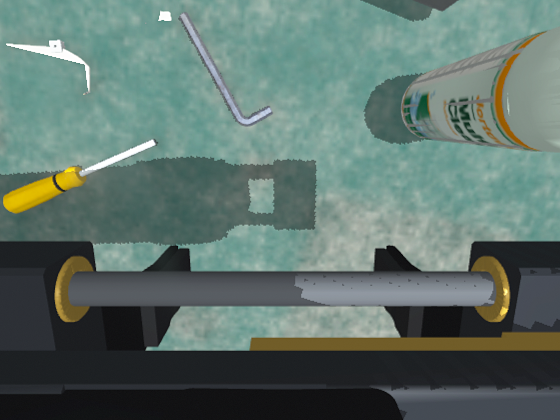

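```bash
cat > h.py <<'E'
from cell import *
import numpy as np, cv2
def ray(n,px,z,P=None):
    P=P or camera_params(n); K,R,t=P["camera_matrix"],P["R"],P["t"]
    d=R.T@np.linalg.solve(K,[px[0],px[1],1.]); c=-R.T@t
    return c+d*(z-c[2])/d[2]
def proj(n,X,P=None):
    P=P or camera_params(n); q=P["camera_matrix"]@(P["R"]@np.array(X)+P["t"]); return q[:2]/q[2]
def crop(img,x0,y0,x1,y1,s,name):
    cv2.imwrite(name,cv2.resize(img[y0:y1,x0:x1],None,fx=s,fy=s,interpolation=cv2.INTER_CUBIC))
E
python3 - <<'E'
from h import *
t=cv2.imread("pics/top0.png");s=cv2.imread("pics/scene0.png")
crop(t,215,165,375,240,5,"pics/topc.png")
crop(s,220,150,440,250,3.6,"pics/scenec.png")
E
```

```text
(no output)
```

View pics/topc.png

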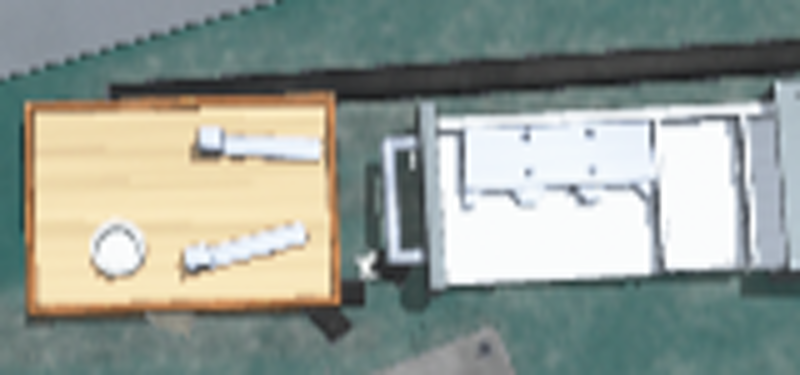

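View pics/scenec.png

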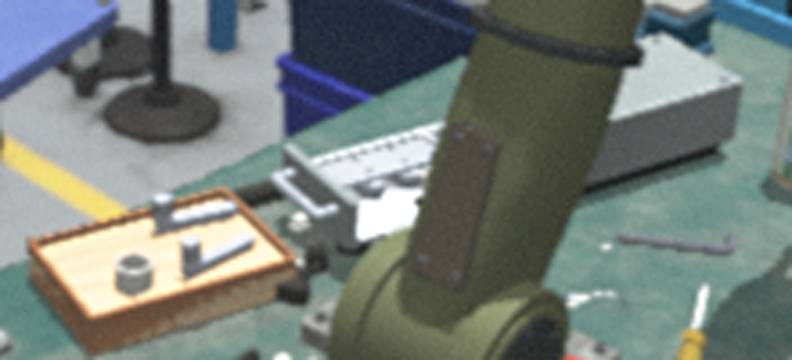

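Run:
```python
from h import *
c=lambda u,v:(215+(u+.5)/5-.5,165+(v+.5)/5-.5)
for n,u,v,z in [("tabA",211,137,.074),("tipA",320,152,.048),("tabB",195,256,.074),("tipB",303,232,.048),("cuptop",119,247,.060),
 ("trayTL",27,103,.044),("trayTR",335,95,.044),("trayBL",33,312,.044),("trayBR",340,303,.044),
 ("handleT",390,142,.065),("handleB",396,262,.065),("panelT",428,105,.085),("panelB",435,288,.085),
 ("bayL",657,122,.064),("bayLb",657,265,.064),("bayRt",735,118,.064),("bayRb",742,265,.064),
 ("nose0",468,205,.058),("nose1",525,205,.058),("nose2",590,200,.058),("nose3",645,190,.058),("chestTL",775,82,.094),("chestBL",785,270,.094)]:
    print(n,ray("top",c(u,v),z).round(3))
print("tube base",ray("top",(183,203),.0).round(3),ray("top",(182,198),.03).round(3))
```

```text
tabA [ 0.529 -0.032  0.074]
tipA [ 0.521 -0.108  0.048]
tabB [ 0.446 -0.02   0.074]
tipB [ 0.465 -0.095  0.048]
cuptop [0.455 0.033 0.06 ]
trayTL [0.562 0.098 0.044]
trayTR [ 0.563 -0.12   0.044]
trayBL [0.413 0.095 0.044]
trayBR [ 0.415 -0.12   0.044]
handleT [ 0.524 -0.157  0.065]
handleB [ 0.44  -0.158  0.065]
panelT [ 0.546 -0.183  0.085]
panelB [ 0.419 -0.184  0.085]
bayL [ 0.535 -0.344  0.064]
bayLb [ 0.434 -0.339  0.064]
bayRt [ 0.536 -0.399  0.064]
bayRb [ 0.433 -0.398  0.064]
nose0 [ 0.48  -0.21   0.058]
nose1 [ 0.479 -0.25   0.058]
nose2 [ 0.481 -0.296  0.058]
nose3 [ 0.488 -0.334  0.058]
chestTL [ 0.555 -0.422  0.094]
chestBL [ 0.425 -0.422  0.094]
tube base [0.508 0.236 0.   ] [0.521 0.234 0.03 ]
```

```bash
python3 - <<'E'
from h import *
print("bottle",ray("top",(445,238),0),ray("top",(475,232),.2))
p=camera_params("wrist");c=-p["R"].T@p["t"];o=get_obs()
a=np.radians(20.61);X=np.array([np.cos(a),np.sin(a),0]);Y=np.array([np.sin(a),-np.cos(a),0])
d=c-o["tool_pos"];print("cam offset tool",d@X,d@Y,d[2]); f=p["R"][2];print("fwd",f@X,f@Y,f[2]); r=p["R"][0];print("right",r@X,r@Y)
def step(tgt,yaw1,tp,yaw0):
    a=np.radians(yaw0);X=np.array([np.cos(a),np.sin(a),0]);Y=np.array([np.sin(a),-np.cos(a),0]);d=np.array(tgt)-tp
    print(d@X,d@Y,-d[2],np.radians(yaw0-yaw1))
step([.36,-.28,.25],90,o["tool_pos"],20.61)
step([.48,-.06,.25],90,o["tool_pos"],20.61)
E
cat >> h.py <<'E'
def step(tgt,yaw1):
    o=get_obs();tp=o["tool_pos"];y0=o["tool_rot"][2]
    a=np.radians(y0);X=np.array([np.cos(a),np.sin(a),0]);Y=np.array([np.sin(a),-np.cos(a),0]);d=np.array(tgt)-tp
    print("pos",tp.round(4),"rot",o["tool_rot"].round(2),"t",o["time_s"],"w",o["grip_width"],"f",o["force"].round(2),"q",o["qpos"].round(1))
    print("tx ty tz tw",(d@X).round(4),(d@Y).round(4),(-d[2]).round(4),np.radians((y0-yaw1+180)%360-180).round(4))
E
```

```text
bottle [ 0.36045858 -0.70106486  0.        ] [ 0.3614986  -0.72661473  0.2       ]
cam offset tool 0.06604605536657777 0.0003038274565196203 0.16213864519675497
fwd -0.2442057498882577 -0.0010787185296514124 -0.9697228408611658
right -0.00022856987988245647 0.9999994175368726
0.23840641227080062 -0.26077583427195195 -0.02829325334681787 -1.2110839679588652
0.4281672894702915 -0.42445481729811735 -0.02829325334681787 -1.2110839679588652
```

```bash
python3 - <<'E'
from h import *
step([.48,-.12,.28],90)
E
python3 -m handwheel '[[0.087,0.02,-0.02,-0.01,-0.1],[0.087,0.05,-0.05,-0.02,-0.22],[0.087,0.08,-0.08,-0.04,-0.36],[0.087,0.12,-0.12,-0.05,-0.5],[0.087,0.16,-0.16,-0.06,-0.64],[0.087,0.2,-0.2,-0.06,-0.78],[0.087,0.24,-0.24,-0.06,-0.92],[0.087,0.28,-0.28,-0.06,-1.06],[0.087,0.32,-0.32,-0.06,-1.15],[0.087,0.36,-0.36,-0.06,-1.211],[0.087,0.39,-0.38,-0.06,-1.211],[0.087,0.407,-0.389,-0.06,-1.211],[0.087,0.407,-0.389,-0.06,-1.211],[0.087,0.407,-0.389,-0.06,-1.211]]'
python3 - <<'E'
from h import *
step([.48,-.12,.28],90)
p=camera_params("wrist");im=read_camera("wrist");cv2.imwrite("pics/w1.png",im);np.savez("w1.npz",**p)
step([.48,-.12,.28],90)
E
```

```text
pos [ 0.2286 -0.608   0.2217] rot [-1.7991e+02  1.0000e-02  2.0620e+01] t 0.15 w 0.08721547621245644 f [-0.16 -0.22 -0.02] q [70.2 18.4 -4.  83.2  1.3 78.5 -3.3]
tx ty tz tw 0.4071 -0.3682 -0.0583 -1.211
time_s: 1.55
tool_pos: [0.473, -0.0997, 0.2823]
tool_rot: [-180.0, 0.0, 90.2]
force: [0.7, -0.4, 0.5]
grip_width: 0.0868
pos [ 0.473  -0.0997  0.2823] rot [-1.7997e+02  1.0000e-02  9.0210e+01] t 1.55 w 0.08679550261778592 f [ 0.71 -0.36  0.55] q [ 45.5  -2.5 -35.2  99.4  -1.4  82.6  10.7]
tx ty tz tw -0.0203 0.0069 0.0023 0.0037
pos [ 0.4725 -0.1015  0.2822] rot [-1.7995e+02  3.0000e-02  9.0020e+01] t 1.6 w 0.08716862039012994 f [-0.26 -0.03  0.61] q [ 45.6  -2.5 -35.1  99.4  -1.4  82.6  10.7]
tx ty tz tw -0.0185 0.0075 0.0022 0.0004
```

View pics/w1.png

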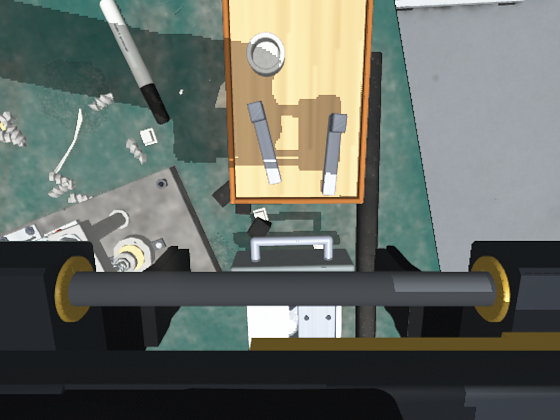

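Run:
```python
from h import *
im=cv2.imread("pics/w1.png"); crop(im,225,20,375,210,3.1,"pics/w1c.png")
```

```text
(no output)
```

View pics/w1c.png

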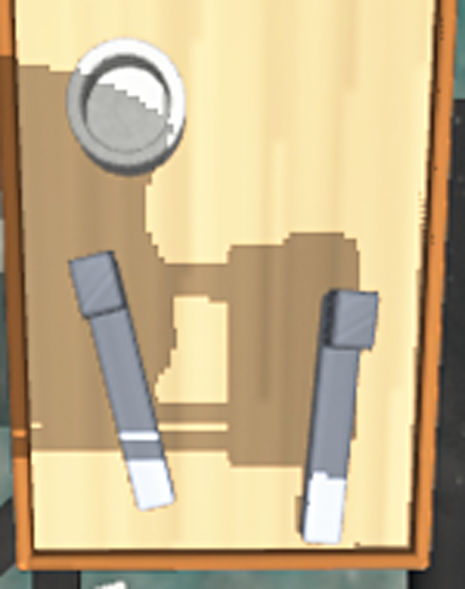

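Run:
```python
from h import *
P=dict(np.load("w1.npz"))
c=lambda u,v:(225+(u+.5)/3.1-.5,20+(v+.5)/3.1-.5)
for n,a,b in [("B",(96,284),(154,502)),("A",(353,319),(322,542))]:
    g=ray("w",c(*a),.074,P);t=ray("w",c(*b),.048,P);d=(t-g)[:2]
    print(n,g.round(4),t.round(4),np.linalg.norm(d),np.degrees(np.arctan2(d[1],d[0])))
print(ray("w",c(126,105),.06,P))
```

```text
B [ 0.4469 -0.0224  0.074 ] [ 0.4645 -0.0956  0.048 ] 0.07529742722048684 -76.46827204885275
A [ 0.5283 -0.0328  0.074 ] [ 0.5243 -0.1098  0.048 ] 0.0770476615751153 -92.94096736136567
[0.45613185 0.03232798 0.06      ]
```

```bash
python3 - <<'E'
from h import *
step([.47,-.36,.25],90)
E
python3 -m handwheel '[[0.087,-0.04,0,0.005,0],[0.087,-0.08,0,0.01,0],[0.087,-0.12,0,0.02,0],[0.087,-0.16,0,0.03,0],[0.087,-0.2,0,0.03,0],[0.087,-0.24,0,0.03,0],[0.087,-0.245,0,0.03,0],[0.087,-0.245,0,0.03,0],[0.087,-0.245,0,0.03,0],[0.087,-0.245,0,0.03,0],[0.087,-0.245,0,0.03,0]]'
python3 - <<'E'
from h import *
step([.47,-.36,.25],90)
p=camera_params("wrist");im=read_camera("wrist");cv2.imwrite("pics/w2.png",im);np.savez("w2.npz",**p)
step([.47,-.36,.25],90)
E
```

```text
pos [ 0.4725 -0.1015  0.2822] rot [-1.7995e+02  3.0000e-02  9.0020e+01] t 1.6 w 0.08716862039012994 f [-0.26 -0.03  0.61] q [ 45.6  -2.5 -35.1  99.4  -1.4  82.6  10.7]
tx ty tz tw -0.2585 -0.0026 0.0322 0.0004
time_s: 2.7
tool_pos: [0.4731, -0.3448, 0.2529]
tool_rot: [180.0, 0.0, 90.1]
force: [-0.2, -0.2, -0.2]
grip_width: 0.0868
pos [ 0.4731 -0.3448  0.2529] rot [1.7998e+02 3.0000e-02 9.0110e+01] t 2.7 w 0.08678597436895562 f [-0.16 -0.22 -0.2 ] q [ 55.1  11.3 -25.   89.4   4.8  80.4  29.9]
tx ty tz tw -0.0152 -0.0032 0.0029 0.0019
pos [ 0.4731 -0.345   0.2529] rot [1.7999e+02 3.0000e-02 9.0090e+01] t 2.75 w 0.08677431734837349 f [ 0.27 -0.07  0.56] q [ 55.1  11.3 -25.   89.4   4.8  80.4  29.9]
tx ty tz tw -0.015 -0.0031 0.0029 0.0016
```

View pics/w2.png

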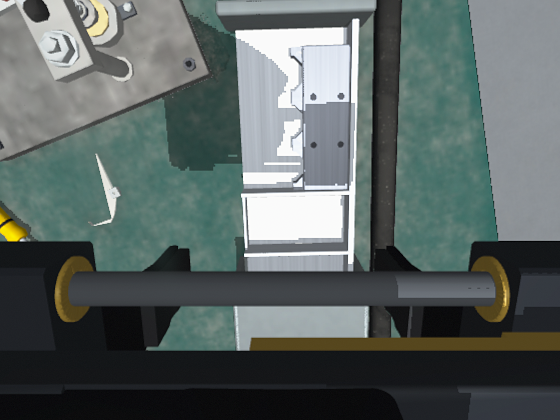

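Run:
```python
from h import *
im=cv2.imread("pics/w2.png").astype(float); im=255*(im/255)**2.2
crop(im.astype(np.uint8),210,0,380,260,2.3,"pics/w2a.png")
crop(im.astype(np.uint8),270,20,370,200,3.3*1,"pics/w2c.png")
```

```text
(no output)
```

View pics/w2a.png

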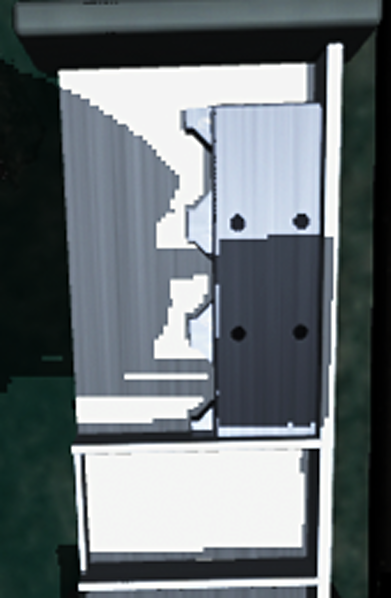

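View pics/w2c.png

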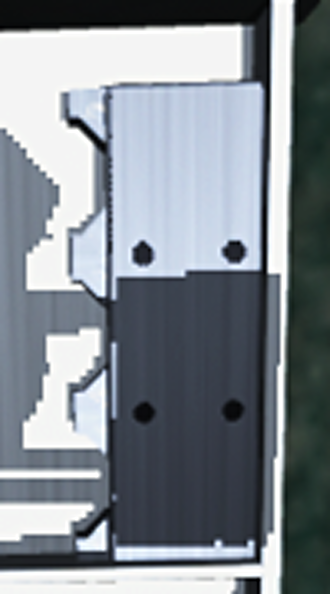

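Run:
```python
from h import *
P=dict(np.load("w2.npz"))
c=lambda u,v:(270+(u+.5)/3.3-.5,20+(v+.5)/3.3-.5)
for n,a,z in [("scr",(143,253),.058),("scr",(234,251),.058),("scr",(144,411),.058),("scr",(232,410),.058),
 ("roofTL",(106,88),.058),("roofTR",(265,84),.058),("roofBL",(110,558),.058),("roofBR",(258,555),.058),
 ("nA tip",(65,122),.058),("nA base",(103,152),.058),("nB tip top",(70,230),.058),("nB tip bot",(70,280),.058),("nB base t",(104,204),.058),("nB base b",(104,303),.058),
 ("nC tip t",(70,390),.058),("nC tip b",(72,430),.058),("nC base t",(106,366),.058),("nC base b",(106,455),.058),("nD base",(106,507),.058),("nD tip",(78,545),.058)]:
    print(n,ray("w",c(*a),z,P).round(4),ray("w",c(*a),.051,P).round(4))
# bay
c=lambda u,v:(210+(u+.5)/2.3-.5,(v+.5)/2.3-.5)
for n,a,z in [("wall r1",(72,450),.064),("wall r1",(318,443),.064),("bay floor bl",(90,555),.034),("r",(305,548),.034),("far wall",(80,585),.064),("farwall r",(318,585),.064),("panel edge bot",(20,30),.085),("panel bot r",(380,22),.085),("sidewall top",(340,45),.064),("sidewall bot",(325,590),.064)]:
    print(n,ray("w",c(*a),z,P).round(4))
```

```text
scr [ 0.5019 -0.2545  0.058 ] [ 0.5025 -0.254   0.051 ]
scr [ 0.5276 -0.2539  0.058 ] [ 0.5286 -0.2534  0.051 ]
scr [ 0.5032 -0.2983  0.058 ] [ 0.5038 -0.2987  0.051 ]
scr [ 0.5288 -0.298   0.058 ] [ 0.5299 -0.2984  0.051 ]
roofTL [ 0.4908 -0.2114  0.058 ] [ 0.4911 -0.2101  0.051 ]
roofTR [ 0.5343 -0.2104  0.058 ] [ 0.5355 -0.209   0.051 ]
roofBL [ 0.4939 -0.3417  0.058 ] [ 0.4944 -0.343   0.051 ]
roofBR [ 0.5383 -0.3407  0.058 ] [ 0.5396 -0.342   0.051 ]
nA tip [ 0.4796 -0.2201  0.058 ] [ 0.4798 -0.219   0.051 ]
nA base [ 0.4902 -0.2278  0.058 ] [ 0.4905 -0.2268  0.051 ]
nB tip top [ 0.4812 -0.2483  0.058 ] [ 0.4814 -0.2477  0.051 ]
nB tip bot [ 0.4813 -0.2618  0.058 ] [ 0.4815 -0.2615  0.051 ]
nB base t [ 0.4907 -0.2414  0.058 ] [ 0.491  -0.2407  0.051 ]
nB base b [ 0.4911 -0.2681  0.058 ] [ 0.4914 -0.2679  0.051 ]
nC tip t [ 0.4816 -0.2924  0.058 ] [ 0.4817 -0.2926  0.051 ]
nC tip b [ 0.4822 -0.3038  0.058 ] [ 0.4824 -0.3043  0.051 ]
nC base t [ 0.4919 -0.2856  0.058 ] [ 0.4923 -0.2857  0.051 ]
nC base b [ 0.4923 -0.3111  0.058 ] [ 0.4927 -0.3117  0.051 ]
nD base [ 0.4925 -0.3264  0.058 ] [ 0.4929 -0.3273  0.051 ]
nD tip [ 0.4843 -0.3378  0.058 ] [ 0.4845 -0.3389  0.051 ]
wall r1 [ 0.4331 -0.3473  0.064 ]
wall r1 [ 0.5376 -0.3441  0.064 ]
bay floor bl [ 0.4369 -0.4041  0.034 ]
r [ 0.5392 -0.4004  0.034 ]
far wall [ 0.435  -0.4082  0.064 ]
farwall r [ 0.5405 -0.408   0.064 ]
panel edge bot [ 0.4209 -0.1913  0.085 ]
panel bot r [ 0.5487 -0.1885  0.085 ]
sidewall top [ 0.5389 -0.1907  0.064 ]
sidewall bot [ 0.5437 -0.4104  0.064 ]
```

Run:
```python
from h import *
step([.5283,-.0328,.12],87)
```

```text
pos [ 0.4731 -0.345   0.2529] rot [1.7999e+02 3.0000e-02 9.0090e+01] t 2.75 w 0.08677431734837349 f [ 0.27 -0.07  0.56] q [ 55.1  11.3 -25.   89.4   4.8  80.4  29.9]
tx ty tz tw 0.3121 0.0557 0.1329 0.054
```

```bash
python3 -m handwheel '[[0.06,0.04,0.01,0,0.02],[0.05,0.08,0.02,0,0.054],[0.04,0.12,0.03,0,0.054],[0.03,0.16,0.04,0,0.054],[0.03,0.2,0.05,0.03,0.054],[0.03,0.24,0.0557,0.06,0.054],[0.03,0.28,0.0557,0.09,0.054],[0.03,0.305,0.0557,0.12,0.054],[0.03,0.3121,0.0557,0.133,0.054],[0.03,0.3121,0.0557,0.133,0.054],[0.03,0.3121,0.0557,0.133,0.054],[0.03,0.3121,0.0557,0.133,0.054],[0.03,0.3121,0.0557,0.133,0.054]]'
python3 - <<'E'
from h import *
step([.5283,-.0328,.04],87)
cv2.imwrite("pics/s1.png",read_camera("scene")[150:250,220:440].repeat(3,0).repeat(3,1))
p=camera_params("wrist");im=read_camera("wrist");cv2.imwrite("pics/w3.png",im);np.savez("w3.npz",**p)
E
```

```text
time_s: 4.05
tool_pos: [0.5296, -0.0356, 0.1209]
tool_rot: [179.9, 0.0, 86.8]
force: [0.4, 0.1, 0.0]
grip_width: 0.03
pos [ 0.5296 -0.0356  0.1209] rot [1.7986e+02 5.0000e-02 8.6760e+01] t 4.05 w 0.030047676846364637 f [0.44 0.1  0.01] q [ 35.1  11.2 -37.5 106.3   7.6  64.8  -8.3]
tx ty tz tw 0.0027 -0.0014 0.0809 -0.0042
```

View pics/w3.png

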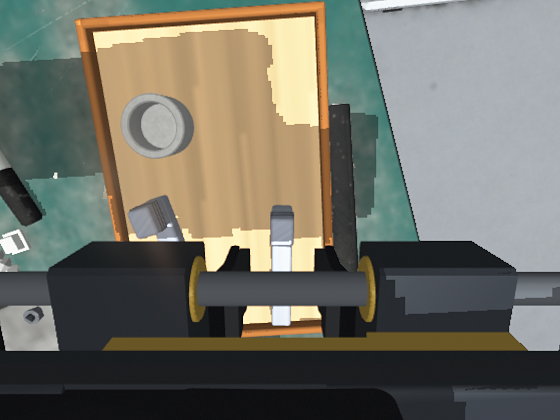

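View pics/s1.png

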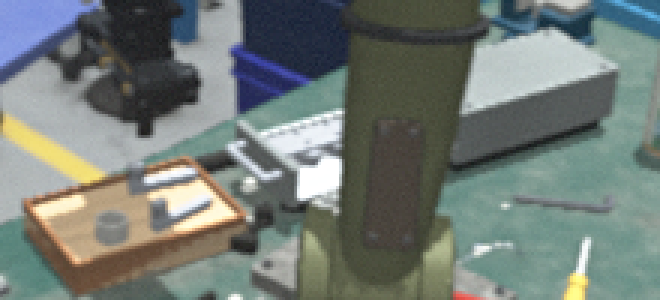

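```bash
python3 -m handwheel '[[0.03,0.0027,-0.0014,0.03,0],[0.03,0.0027,-0.0014,0.06,0],[0.03,0.0027,-0.0014,0.08,0],[0.03,0.0027,-0.0014,0.08,0],[0.03,0.0027,-0.0014,0.08,0],[0.03,0.0027,-0.0014,0.08,0]]' 40
python3 -m handwheel '[[0.0,0,0,0,0],[0.0,0,0,0,0],[0.0,0,0,0,0],[0.0,0,0,0,0],[0.0,0,0,0,0]]' 40
python3 - <<'E'
from h import *
step([.5283,-.0328,.12],87)
E
```

```text
time_s: 4.75
tool_pos: [0.5286, -0.0313, 0.0411]
tool_rot: [179.8, 0.0, 86.9]
force: [-0.3, 0.5, -0.0]
grip_width: 0.0303
time_s: 5.25
tool_pos: [0.5281, -0.0312, 0.0403]
tool_rot: [179.9, 0.0, 86.9]
force: [0.9, -0.3, 4.2]
grip_width: 0.0137
pos [ 0.5281 -0.0312  0.0403] rot [1.7991e+02 2.0000e-02 8.6910e+01] t 5.25 w 0.013714140181336439 f [ 0.92 -0.31  4.22] q [ 33.   17.  -36.5 110.6  12.1  56.  -12.2]
tx ty tz tw -0.0016 0.0003 -0.0797 -0.0017
```

Run:
```python
from h import *
step([.44,-.15,.16],134)
step([.3915,-.279,.16],181.4)
```

```text
pos [ 0.5281 -0.0312  0.0403] rot [1.7991e+02 2.0000e-02 8.6910e+01] t 5.25 w 0.013714140181336439 f [ 0.92 -0.31  4.22] q [ 33.   17.  -36.5 110.6  12.1  56.  -12.2]
tx ty tz tw -0.1234 -0.0815 -0.1197 -0.822
pos [ 0.5281 -0.0312  0.0403] rot [1.7991e+02 2.0000e-02 8.6910e+01] t 5.25 w 0.013714140181336439 f [ 0.92 -0.31  4.22] q [ 33.   17.  -36.5 110.6  12.1  56.  -12.2]
tx ty tz tw -0.2548 -0.123 -0.1197 -1.6492
```

```bash
python3 -m handwheel '[[0.0,0,0,-0.03,0],[0.0,0,0,-0.06,0],[0.0,0,0,-0.09,0],[0.0,0,0,-0.12,0],[0.0,0,0,-0.12,0],[0.0,0,0,-0.12,0]]' 50
python3 -m handwheel '[[0.0,-0.02,-0.01,0,-0.11],[0.0,-0.04,-0.02,0,-0.22],[0.0,-0.06,-0.03,0,-0.33],[0.0,-0.08,-0.04,0,-0.44],[0.0,-0.1,-0.05,0,-0.55],[0.0,-0.12,-0.06,0,-0.66],[0.0,-0.14,-0.07,0,-0.77],[0.0,-0.16,-0.08,0,-0.88],[0.0,-0.18,-0.09,0,-0.99],[0.0,-0.2,-0.1,0,-1.1],[0.0,-0.22,-0.11,0,-1.21],[0.0,-0.235,-0.115,0,-1.32],[0.0,-0.245,-0.12,0,-1.43],[0.0,-0.25,-0.123,0,-1.54],[0.0,-0.2548,-0.123,0,-1.649],[0.0,-0.2548,-0.123,0,-1.649],[0.0,-0.2548,-0.123,0,-1.649],[0.0,-0.2548,-0.123,0,-1.649]]'
python3 - <<'E'
from h import *
step([.3915,-.279,.042],181.4)
p=camera_params("wrist");im=read_camera("wrist");cv2.imwrite("pics/w4.png",im);np.savez("w4.npz",**p)
s=read_camera("scene");t=read_camera("top")
crop(s,220,120,440,270,3.6,"pics/s4.png");crop(t,215,150,455,250,3.3,"pics/t4.png")
E
```

```text
time_s: 5.85
tool_pos: [0.5269, -0.0313, 0.1592]
tool_rot: [-180.0, 0.0, 86.9]
force: [0.5, -1.1, -1.7]
grip_width: 0.0136
time_s: 7.65
tool_pos: [0.3904, -0.2782, 0.1587]
tool_rot: [179.9, -0.1, -178.7]
force: [0.6, -0.1, -1.4]
grip_width: 0.014
pos [ 0.3904 -0.2782  0.1587] rot [ 1.7993e+02 -7.0000e-02 -1.7868e+02] t 7.65 w 0.013982762461552892 f [ 0.57 -0.11 -1.42] q [ 58.1   1.3 -25.9 110.6   0.6  68.4 123.3]
tx ty tz tw -0.0011 -0.0008 0.1167 -0.0014
```

View pics/w4.png

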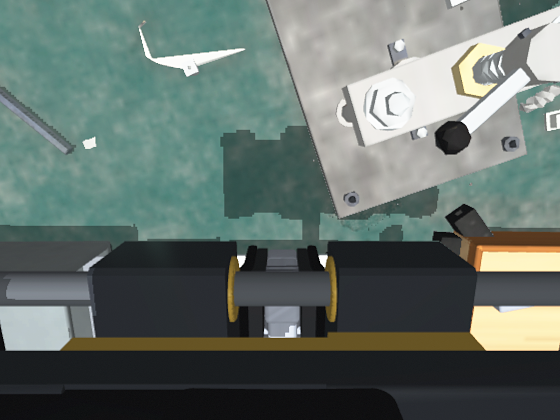

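View pics/s4.png

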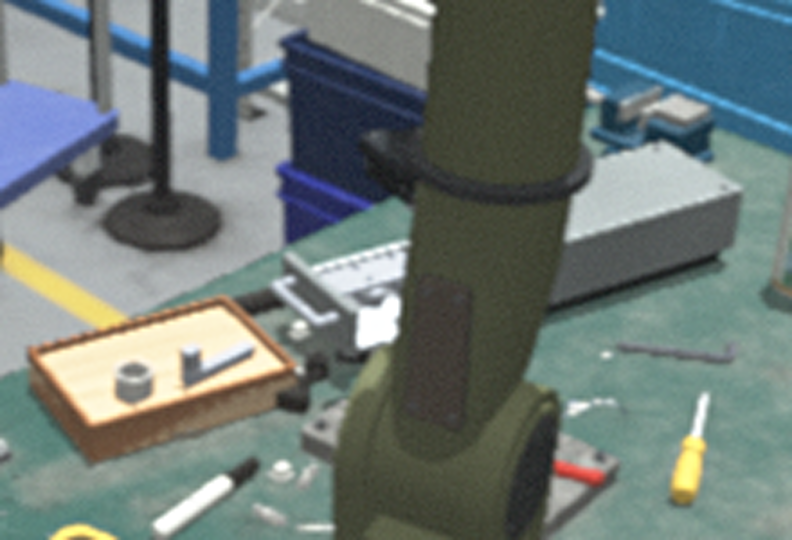

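View pics/t4.png

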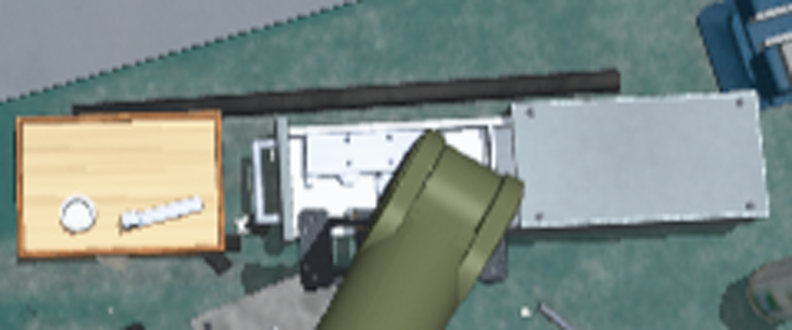

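```bash
python3 -m handwheel '[[0.0,-0.001,-0.0008,0.03,0],[0.0,-0.001,-0.0008,0.06,0],[0.0,-0.001,-0.0008,0.09,0],[0.0,-0.001,-0.0008,0.105,0],[0.0,-0.001,-0.0008,0.112,0],[0.0,-0.001,-0.0008,0.1165,0],[0.0,-0.001,-0.0008,0.1165,0],[0.0,-0.001,-0.0008,0.1165,0]]'
python3 - <<'E'
from h import *
step([.3915,-.279,.0408],181.4)
s=read_camera("scene");t=read_camera("top")
crop(s,290,120,440,270,4,"pics/s5.png");crop(t,275,160,395,250,6,"pics/t5.png")
E
```

```text
time_s: 8.6
tool_pos: [0.3924, -0.2802, 0.044]
tool_rot: [-179.9, 0.1, -178.6]
force: [0.5, 0.4, -1.5]
grip_width: 0.0137
pos [ 0.3924 -0.2802  0.044 ] rot [-1.7993e+02  7.0000e-02 -1.7862e+02] t 8.6 w 0.013671771688642496 f [ 0.46  0.37 -1.5 ] q [ 56.9   9.5 -26.  117.    5.1  54.5 119.5]
tx ty tz tw 0.0009 0.0012 0.0032 -0.0003
```

View pics/t5.png

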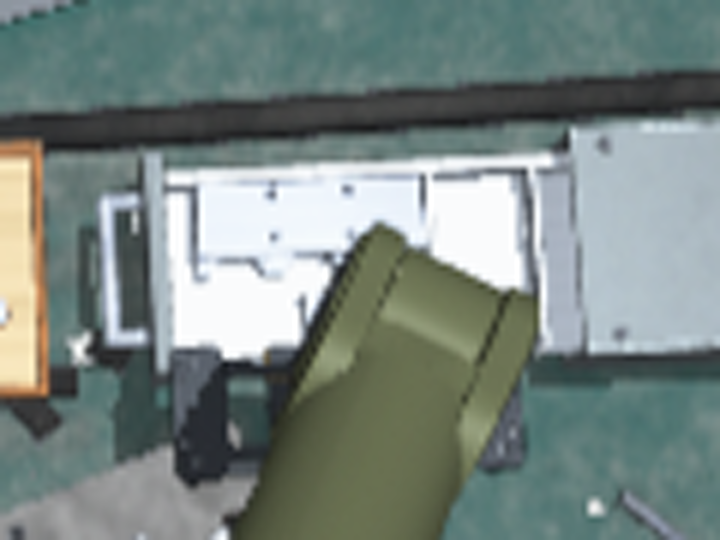

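```bash
python3 -m handwheel '[[0.0,0,0.0012,0.0015,0],[0.0,0,0.0012,0.0025,0],[0.0,0,0.0012,0.0025,0],[0.0,-0.007,0.0012,0.0025,0],[0.0,-0.014,0.0012,0.0025,0],[0.0,-0.020,0.0012,0.0025,0],[0.0,-0.026,0.0012,0.0025,0],[0.0,-0.026,0.0012,0.0025,0],[0.0,-0.026,0.0012,0.0025,0]]'
python3 - <<'E'
from h import *
step([.3915,-.279,.0408],181.4)
E
```

```text
time_s: 9.6
tool_pos: [0.4182, -0.2778, 0.0406]
tool_rot: [180.0, 0.0, -178.6]
force: [0.8, -0.8, -0.9]
grip_width: 0.0137
pos [ 0.4182 -0.2778  0.0406] rot [ 1.8000e+02  3.0000e-02 -1.7858e+02] t 9.6 w 0.013721626591271237 f [ 0.78 -0.82 -0.94] q [ 54.9  12.2 -26.4 114.5   6.6  54.7 116.6]
tx ty tz tw 0.0267 -0.0006 -0.0002 0.0003
```

```bash
python3 -m handwheel '[[0.0,-0.006,0,0,0],[0.0,-0.012,0,0,0],[0.0,-0.018,0,0,0],[0.0,-0.023,0,0,0],[0.0,-0.023,0,0,0],[0.0,-0.023,0,0,0]]'
python3 -m handwheel '[[0.0,-0.001,0,0,0],[0.0,-0.002,0,0,0],[0.0,-0.002,0,0,0]]'
python3 -m handwheel '[[0.0,-0.001,0,0,0],[0.0,-0.002,0,0,0],[0.0,-0.002,0,0,0]]'
```

```text
time_s: 10.2
tool_pos: [0.4412, -0.2772, 0.0406]
tool_rot: [-180.0, 0.0, -178.6]
force: [0.9, 0.4, -1.4]
grip_width: 0.0135
time_s: 10.5
tool_pos: [0.4424, -0.2774, 0.0406]
tool_rot: [-180.0, -0.0, -178.6]
force: [-1.0, 0.6, -0.4]
grip_width: 0.0134
time_s: 10.8
tool_pos: [0.444, -0.2774, 0.0405]
tool_rot: [-180.0, -0.1, -178.6]
force: [-3.7, -0.1, 1.3]
grip_width: 0.0139
```

```bash
python3 -m handwheel '[[0.0,-0.001,0,0,0],[0.0,-0.002,0,0,0],[0.0,-0.002,0,0,0]]'
python3 -m handwheel '[[0.0,-0.001,0,0,0],[0.0,-0.002,0,0,0],[0.0,-0.002,0,0,0]]'
```

```text
time_s: 11.1
tool_pos: [0.444, -0.2775, 0.0404]
tool_rot: [180.0, -0.3, -178.7]
force: [-9.6, 0.8, 7.0]
grip_width: 0.0134
time_s: 11.4
tool_pos: [0.444, -0.2775, 0.0403]
tool_rot: [179.9, -0.5, -178.7]
force: [-14.5, 1.1, 11.1]
grip_width: 0.0135
```

```bash
python3 -m handwheel '[[0.0,0.002,0,0,0],[0.0,0.004,0,0,0],[0.03,0.004,0,0,0],[0.03,0.004,0,0,0],[0.03,0.004,0,0,0],[0.03,0.004,0,0,0]]'
python3 -m handwheel '[[0.03,0,0,-0.02,0],[0.03,0,0,-0.05,0],[0.03,0,0,-0.09,0],[0.03,0,0,-0.13,0],[0.03,0,0,-0.16,0],[0.03,0,0,-0.16,0],[0.03,0,0,-0.16,0]]'
python3 - <<'E'
from h import *
step([.447,-.022,.13],104)
p=camera_params("wrist");im=read_camera("wrist");cv2.imwrite("pics/w6.png",im);np.savez("w6.npz",**p)
t=read_camera("top")
crop(t,205,150,395,250,4,"pics/t6.png")
E
```

```text
time_s: 12.0
tool_pos: [0.4452, -0.2771, 0.0406]
tool_rot: [-180.0, 0.0, -178.6]
force: [0.4, 0.6, -0.1]
grip_width: 0.0291
time_s: 12.7
tool_pos: [0.4451, -0.2773, 0.201]
tool_rot: [-179.9, 0.1, -178.6]
force: [-0.7, -0.6, -0.3]
grip_width: 0.0301
pos [ 0.4451 -0.2773  0.201 ] rot [-1.7994e+02  6.0000e-02 -1.7860e+02] t 12.7 w 0.030078535939050983 f [-0.68 -0.56 -0.31] q [ 55.1   5.2 -27.4 101.9   2.5  73.5 118.4]
tx ty tz tw -0.0082 0.2552 0.071 1.3509
```

View pics/t6.png

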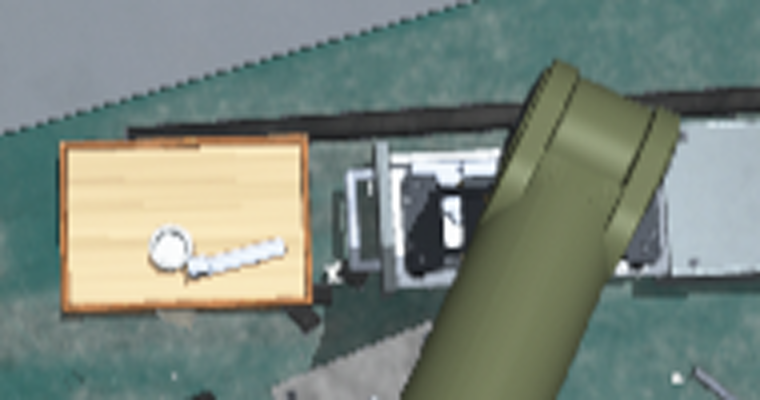

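```bash
python3 -m handwheel '[[0.03,0,0.02,-0.02,0.1],[0.03,0,0.04,-0.03,0.2],[0.03,0,0.06,-0.04,0.3],[0.03,0,0.08,-0.04,0.42],[0.03,0,0.1,-0.04,0.54],[0.03,0,0.12,-0.04,0.66],[0.03,0,0.14,-0.04,0.78],[0.03,0,0.16,-0.04,0.9],[0.03,0,0.18,-0.04,1.02],[0.03,0,0.19,-0.04,1.14],[0.03,0,0.2,-0.04,1.26],[0.03,0,0.2,-0.04,1.35],[0.03,0,0.2,-0.04,1.35],[0.03,0,0.2,-0.04,1.35],[0.03,0,0.2,-0.04,1.35]]'
python3 - <<'E'
from h import *
step([.447,-.022,.13],104)
p=camera_params("wrist");im=read_camera("wrist");cv2.imwrite("pics/w7.png",im);np.savez("w7.npz",**p)
crop(im,190,0,400,240,3.3,"pics/w7c.png")
E
```

```text
time_s: 14.3
tool_pos: [0.4395, -0.0775, 0.2399]
tool_rot: [-179.9, -0.0, 104.1]
force: [0.1, 0.4, 0.6]
grip_width: 0.0301
pos [ 0.4395 -0.0775  0.2399] rot [-1.7995e+02 -4.0000e-02  1.0410e+02] t 14.3 w 0.030079642043430728 f [0.08 0.43 0.64] q [ 49.2  -7.2 -38.7 107.5  -4.6  78.2  25.7]
tx ty tz tw 0.052 0.0208 0.1099 0.0017
```

View pics/w7c.png

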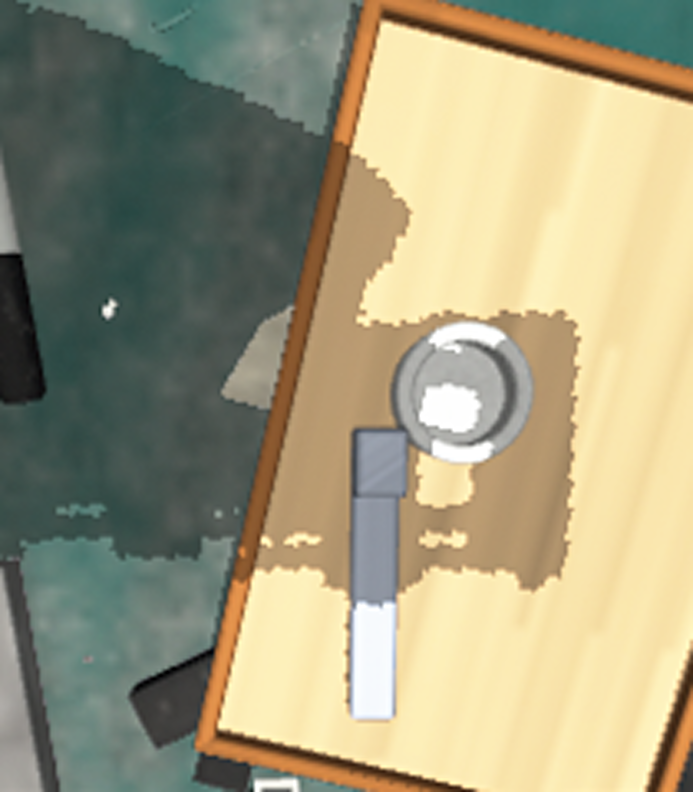

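Run:
```python
from h import *
P=dict(np.load("w7.npz"))
c=lambda u,v:(190+(u+.5)/3.3-.5,(v+.5)/3.3-.5)
cup=ray("w",c(463,392),.060,P);print("cup",cup, "tab",ray("w",c(380,463),.074,P),"tip",ray("w",c(373,717),.048,P))
for u,v in [(393,392),(532,392),(463,323),(463,462)]: print(ray("w",c(u,v),.06,P)-cup)
step([cup[0],cup[1],.12],49.7)
step([cup[0],cup[1],.041],49.7)
```

```text
cup [0.46422894 0.00136743 0.06      ] tab [ 0.44609216 -0.02225624  0.074     ] tip [ 0.46533399 -0.09645742  0.048     ]
[-0.01863405 -0.00467142  0.        ]
[0.01836586 0.00460418 0.        ]
[-0.0049559   0.01737988  0.        ]
[ 0.00516621 -0.01811739  0.        ]
pos [ 0.4396 -0.0775  0.2401] rot [-1.7996e+02 -3.0000e-02  1.0408e+02] t 14.35 w 0.029974472953590747 f [0.75 0.61 0.34] q [ 49.2  -7.2 -38.7 107.5  -4.6  78.2  25.7]
tx ty tz tw 0.0705 0.0431 0.1201 0.9491
pos [ 0.4396 -0.0775  0.2401] rot [-1.7996e+02 -3.0000e-02  1.0408e+02] t 14.35 w 0.029974472953590747 f [0.75 0.61 0.34] q [ 49.2  -7.2 -38.7 107.5  -4.6  78.2  25.7]
tx ty tz tw 0.0705 0.0431 0.1991 0.9491
```

```bash
python3 -m handwheel '[[0.055,0.01,0.005,0.01,0.12],[0.055,0.02,0.01,0.02,0.24],[0.055,0.03,0.02,0.04,0.36],[0.055,0.04,0.025,0.06,0.48],[0.055,0.05,0.03,0.07,0.6],[0.055,0.06,0.04,0.08,0.72],[0.055,0.07,0.043,0.1,0.84],[0.055,0.0705,0.0431,0.11,0.949],[0.055,0.0705,0.0431,0.12,0.949],[0.055,0.0705,0.0431,0.12,0.949],[0.055,0.0705,0.0431,0.12,0.949],[0.055,0.0705,0.0431,0.12,0.949]]'
python3 - <<'E'
from h import *
step([.4642,.0014,.041],49.7)
p=camera_params("wrist");im=read_camera("wrist");cv2.imwrite("pics/w8.png",im);np.savez("w8.npz",**p)
E
```

```text
time_s: 15.55
tool_pos: [0.4651, 0.0012, 0.1211]
tool_rot: [179.9, -0.0, 49.7]
force: [0.0, -0.4, -0.5]
grip_width: 0.0546
pos [0.4651 0.0012 0.1211] rot [ 1.7994e+02 -3.0000e-02  4.9700e+01] t 15.55 w 0.05460893918820625 f [ 0.04 -0.43 -0.49] q [ 45.5   2.9 -49.4 114.4   2.4  63.7 -45.3]
tx ty tz tw -0.0004 -0.0008 0.0801 -0.0
```

View pics/w8.png

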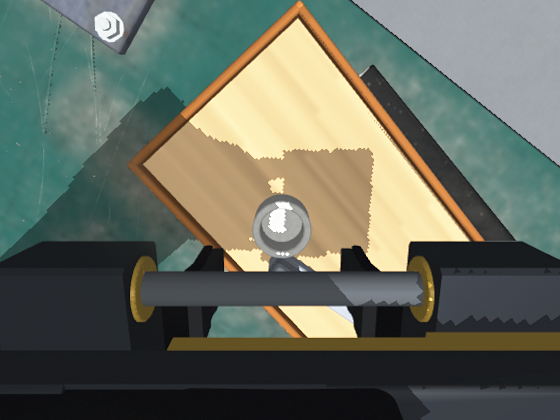

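```bash
python3 -m handwheel '[[0.05,0,-0.0005,0.03,0],[0.05,0,-0.0005,0.06,0],[0.05,0,-0.0005,0.079,0],[0.05,0,-0.0005,0.079,0],[0.05,0,-0.0005,0.079,0],[0.03,0,-0.0005,0.079,0],[0.03,0,-0.0005,0.079,0],[0.03,0,-0.0005,0.079,0],[0.03,0,-0.0005,0.079,0],[0.03,0,-0.0005,0.079,0]]' 25
python3 - <<'E'
from h import *
step([.525,.04,.07],49.7)
E
```

```text
time_s: 16.6
tool_pos: [0.4652, 0.0017, 0.0426]
tool_rot: [179.9, -0.0, 49.7]
force: [-0.7, -0.7, 6.0]
grip_width: 0.0368
pos [0.4652 0.0017 0.0426] rot [ 1.7988e+02 -3.0000e-02  4.9660e+01] t 16.6 w 0.03677054829886534 f [-0.67 -0.69  6.02] q [ 42.7  10.6 -48.9 118.7   9.9  54.6 -51.8]
tx ty tz tw 0.068 0.0208 -0.0274 -0.0006
```

```bash
python3 -m handwheel '[[0.03,0,0,-0.015,0],[0.03,0,0,-0.03,0],[0.03,0.02,0.006,-0.03,0],[0.03,0.045,0.014,-0.03,0],[0.03,0.068,0.021,-0.03,0],[0.03,0.068,0.021,-0.03,0],[0.03,0.068,0.021,-0.03,0],[0.03,0.068,0.021,-0.015,0],[0.03,0.068,0.021,-0.005,0],[0.03,0.068,0.021,-0.001,0],[0.03,0.068,0.021,0,0],[0.03,0.068,0.021,0,0]]'
python3 -m handwheel '[[0.05,0,0,0,0],[0.05,0,0,0,0],[0.05,0,0,0,0],[0.05,0,0,-0.03,0],[0.05,0,0,-0.06,0],[0.05,0,0,-0.09,0],[0.05,0,0,-0.1,0],[0.05,0,0,-0.1,0],[0.05,0,0,-0.1,0]]'
python3 - <<'E'
from h import *
step([.446,-.022,.13],104.1)
p=camera_params("wrist");im=read_camera("wrist");cv2.imwrite("pics/w9.png",im);np.savez("w9.npz",**p)
crop(read_camera("top"),205,150,395,250,4,"pics/t9.png")
E
```

```text
time_s: 17.8
tool_pos: [0.5222, 0.039, 0.0425]
tool_rot: [-179.9, 0.3, 49.6]
force: [-9.3, -1.7, 18.0]
grip_width: 0.0369
time_s: 18.7
tool_pos: [0.5234, 0.0397, 0.1403]
tool_rot: [-179.9, 0.1, 49.6]
force: [0.2, 0.8, 0.2]
grip_width: 0.05
pos [0.5234 0.0397 0.1403] rot [-1.7994e+02  7.0000e-02  4.9650e+01] t 18.7 w 0.050021835838261454 f [0.25 0.82 0.17] q [ 39.2  11.8 -51.1 105.4   9.9  67.5 -55.4]
tx ty tz tw -0.0972 -0.019 0.0103 -0.9504
```

View pics/t9.png

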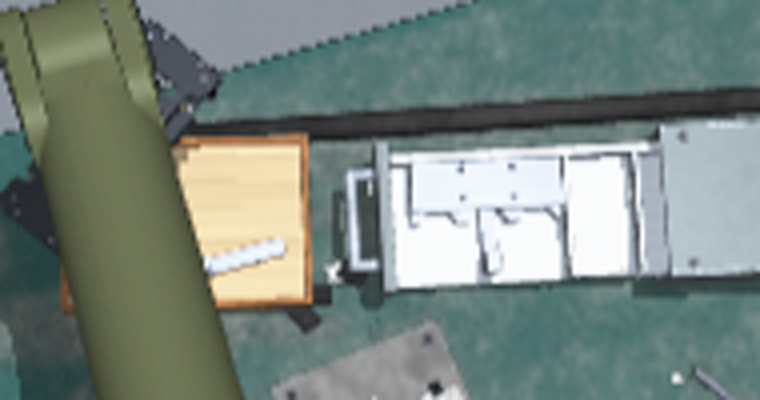

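```bash
python3 -m handwheel '[[0.05,-0.01,0,0,-0.1],[0.04,-0.02,-0.005,0,-0.2],[0.04,-0.03,-0.005,0,-0.3],[0.03,-0.04,-0.01,0,-0.4],[0.03,-0.05,-0.01,0,-0.5],[0.03,-0.06,-0.015,0,-0.6],[0.03,-0.07,-0.015,0,-0.7],[0.03,-0.08,-0.019,0,-0.8],[0.03,-0.09,-0.019,0,-0.9],[0.03,-0.097,-0.019,0.01,-0.95],[0.03,-0.097,-0.019,0.01,-0.95],[0.03,-0.097,-0.019,0.01,-0.95],[0.03,-0.097,-0.019,0.01,-0.95]]'
python3 - <<'E'
from h import *
step([.446,-.0215,.0415],104.1)
p=camera_params("wrist");im=read_camera("wrist");cv2.imwrite("pics/w10.png",im);np.savez("w10.npz",**p)
E
```

```text
time_s: 20.1
tool_pos: [0.4471, -0.021, 0.1315]
tool_rot: [180.0, -0.0, 104.1]
force: [-0.2, -0.0, -0.2]
grip_width: 0.03
pos [ 0.4471 -0.021   0.1315] rot [ 1.7999e+02 -4.0000e-02  1.0409e+02] t 20.1 w 0.030006827935842924 f [-0.24 -0.04 -0.18] q [ 53.1  -1.  -52.5 115.7  -0.9  65.   15. ]
tx ty tz tw -0.0003 -0.0012 0.09 -0.0002
```

View pics/w10.png

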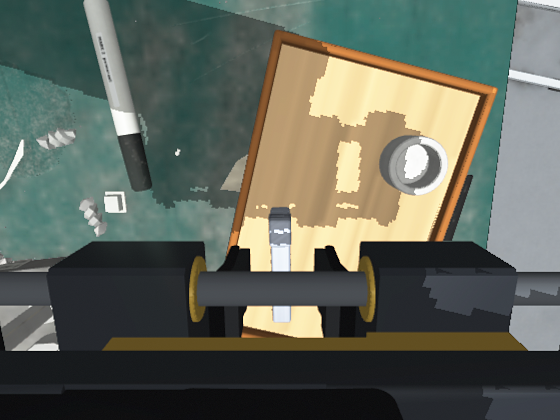

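```bash
python3 -m handwheel '[[0.024,0,-0.0008,0.03,0],[0.024,0,-0.0008,0.05,0],[0.024,0,-0.0008,0.07,0],[0.024,0,-0.0008,0.085,0],[0.024,0,-0.0008,0.085,0],[0.024,0,-0.0008,0.085,0]]' 40
python3 -m handwheel '[[0.0,0,0,0,0],[0.0,0,0,0,0],[0.0,0,0,0,0],[0.0,0,0,0,0],[0.0,0,0,0,0]]' 50
python3 - <<'E'
from h import *
step([.447,-.022,.12],104.1)
E
```

```text
time_s: 20.75
tool_pos: [0.4465, -0.0212, 0.0469]
tool_rot: [180.0, -0.0, 104.1]
force: [-0.3, -0.1, 0.4]
grip_width: 0.0245
time_s: 21.25
tool_pos: [0.4469, -0.0218, 0.0474]
tool_rot: [179.9, 0.1, 104.1]
force: [-1.7, 0.7, 6.9]
grip_width: 0.0139
pos [ 0.4469 -0.0218  0.0474] rot [1.7994e+02 6.0000e-02 1.0409e+02] t 21.25 w 0.013916116673816316 f [-1.71  0.65  6.9 ] q [ 50.4   8.  -53.  120.6   7.9  54.8   7.3]
tx ty tz tw -0.0002 0.0001 -0.0726 -0.0001
```

```bash
python3 -m handwheel '[[0.0,0,0,-0.03,0],[0.0,0,0,-0.06,0],[0.0,0,0,-0.09,0],[0.0,0,0,-0.115,0],[0.0,0,0,-0.115,0],[0.0,0,0,-0.115,0]]'
python3 - <<'E'
from h import *
step([.3905,-.235,.1624],181.4)
E
```

```text
time_s: 21.85
tool_pos: [0.4458, -0.0219, 0.1612]
tool_rot: [-180.0, 0.1, 104.1]
force: [-0.3, -0.5, -2.0]
grip_width: 0.0135
pos [ 0.4458 -0.0219  0.1612] rot [-1.7998e+02  5.0000e-02  1.0408e+02] t 21.85 w 0.013524680467769655 f [-0.25 -0.55 -1.98] q [ 54.7  -3.8 -52.7 113.7  -3.2  68.6  17.3]
tx ty tz tw -0.1932 -0.1055 -0.0012 -1.3496
```

```bash
python3 -m handwheel '[[0.0,-0.015,0,0,-0.1],[0.0,-0.03,-0.005,0,-0.2],[0.0,-0.045,-0.01,0,-0.3],[0.0,-0.06,-0.015,0,-0.4],[0.0,-0.075,-0.02,0,-0.5],[0.0,-0.09,-0.03,0,-0.6],[0.0,-0.105,-0.04,0,-0.7],[0.0,-0.12,-0.05,0,-0.8],[0.0,-0.135,-0.06,0,-0.9],[0.0,-0.15,-0.07,0,-1.0],[0.0,-0.165,-0.08,0,-1.1],[0.0,-0.18,-0.09,0,-1.2],[0.0,-0.193,-0.1,0,-1.3],[0.0,-0.1932,-0.1055,0,-1.35],[0.0,-0.1932,-0.1055,0,-1.35],[0.0,-0.1932,-0.1055,0,-1.35],[0.0,-0.1932,-0.1055,0,-1.35]]'
python3 - <<'E'
from h import *
step([.3905,-.235,.050],181.4)
p=camera_params("wrist");im=read_camera("wrist");cv2.imwrite("pics/w11.png",im);np.savez("w11.npz",**p)
crop(read_camera("top"),205,150,395,250,4,"pics/t11.png")
E
```

```text
time_s: 23.55
tool_pos: [0.3909, -0.234, 0.1608]
tool_rot: [179.9, -0.0, -178.5]
force: [0.3, 0.1, -1.4]
grip_width: 0.0138
pos [ 0.3909 -0.234   0.1608] rot [ 1.7995e+02 -5.0000e-02 -1.7854e+02] t 23.55 w 0.013769102370915519 f [ 0.28  0.14 -1.38] q [ 64.8  -1.9 -36.2 113.   -1.2  68.6 120.6]
tx ty tz tw 0.0004 -0.001 0.1108 0.0011
```

View pics/t11.png

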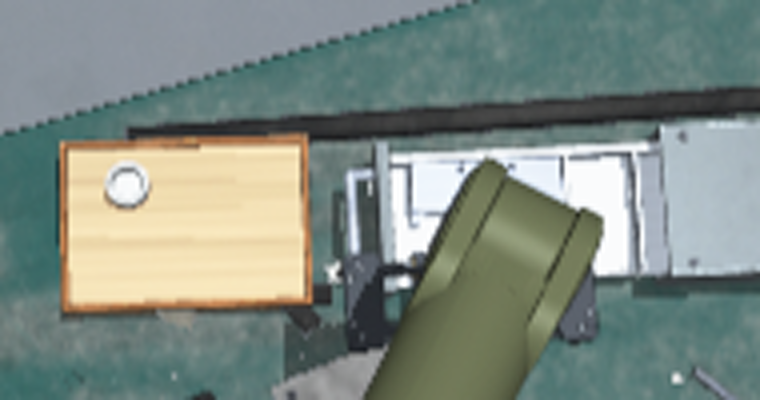

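View pics/w11.png

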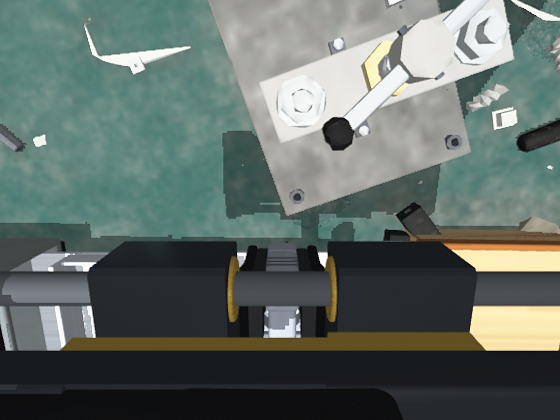

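```bash
python3 -m handwheel '[[0.0,0,-0.001,0.03,0.001],[0.0,0,-0.001,0.06,0.001],[0.0,0,-0.001,0.09,0.001],[0.0,0,-0.001,0.1,0.001],[0.0,0,-0.001,0.106,0.001],[0.0,0,-0.001,0.11,0.001],[0.0,0,-0.001,0.11,0.001],[0.0,0,-0.001,0.11,0.001],[0.0,0,-0.001,0.11,0.001]]'
python3 - <<'E'
from h import *
step([.3905,-.235,.0484],181.4)
E
```

```text
time_s: 24.55
tool_pos: [0.3915, -0.2363, 0.0524]
tool_rot: [-179.9, 0.1, -178.6]
force: [0.5, 0.3, -1.1]
grip_width: 0.0133
pos [ 0.3915 -0.2363  0.0524] rot [-1.7992e+02  7.0000e-02 -1.7862e+02] t 24.55 w 0.01326519545250692 f [ 0.47  0.34 -1.14] q [ 63.3   6.6 -36.9 119.5   4.9  55.2 115.2]
tx ty tz tw 0.001 0.0013 0.004 -0.0004
```

```bash
python3 -m handwheel '[[0.0,0,0.0013,0.002,0],[0.0,0,0.0013,0.004,0],[0.0,0,0.0013,0.004,0],[0.0,-0.007,0.0013,0.004,0],[0.0,-0.014,0.0013,0.004,0],[0.0,-0.020,0.0013,0.004,0],[0.0,-0.026,0.0013,0.004,0],[0.0,-0.026,0.0013,0.004,0],[0.0,-0.026,0.0013,0.004,0]]'
python3 - <<'E'
from h import *
step([.3905,-.235,.0484],181.4)
E
```

```text
time_s: 25.45
tool_pos: [0.4172, -0.2336, 0.0475]
tool_rot: [180.0, 0.0, -178.6]
force: [0.4, 0.7, -1.1]
grip_width: 0.0137
pos [ 0.4172 -0.2336  0.0475] rot [ 1.7998e+02  1.0000e-02 -1.7858e+02] t 25.45 w 0.013684745476664146 f [ 0.4   0.7  -1.12] q [ 61.1  10.1 -37.2 117.    7.4  55.2 111.5]
tx ty tz tw 0.0267 -0.0007 -0.0009 0.0003
```

```bash
python3 -m handwheel '[[0.0,-0.006,0,-0.0005,0],[0.0,-0.012,0,-0.0005,0],[0.0,-0.018,0,-0.0005,0],[0.0,-0.022,0,-0.0005,0],[0.0,-0.022,0,-0.0005,0],[0.0,-0.022,0,-0.0005,0]]'
python3 -m handwheel '[[0.0,-0.001,0,0,0],[0.0,-0.002,0,0,0],[0.0,-0.002,0,0,0]]'
python3 -m handwheel '[[0.0,-0.001,0,0,0],[0.0,-0.002,0,0,0],[0.0,-0.002,0,0,0]]'
python3 -m handwheel '[[0.0,-0.001,0,0,0],[0.0,-0.002,0,0,0],[0.0,-0.002,0,0,0]]'
```

```text
time_s: 26.05
tool_pos: [0.4388, -0.2332, 0.0479]
tool_rot: [180.0, -0.0, -178.6]
force: [0.9, 0.4, -1.4]
grip_width: 0.0136
time_s: 26.35
tool_pos: [0.4409, -0.2333, 0.0481]
tool_rot: [-180.0, 0.0, -178.6]
force: [0.6, -0.8, -1.5]
grip_width: 0.0138
time_s: 26.65
tool_pos: [0.443, -0.2332, 0.0481]
tool_rot: [-180.0, 0.0, -178.6]
force: [0.5, 0.1, -1.7]
grip_width: 0.0138
time_s: 26.95
tool_pos: [0.4438, -0.2333, 0.0478]
tool_rot: [180.0, -0.1, -178.6]
force: [-3.2, 0.6, 0.2]
grip_width: 0.0135
```

```bash
python3 -m handwheel '[[0.0,-0.001,0,0,0],[0.0,-0.002,0,0,0],[0.0,-0.002,0,0,0]]'
python3 -m handwheel '[[0.0,-0.001,0,0,0],[0.0,-0.002,0,0,0],[0.0,-0.002,0,0,0]]'
```

```text
time_s: 27.25
tool_pos: [0.4439, -0.2333, 0.0476]
tool_rot: [180.0, -0.3, -178.7]
force: [-8.8, -0.3, 4.7]
grip_width: 0.0135
time_s: 27.55
tool_pos: [0.4439, -0.2334, 0.0476]
tool_rot: [179.9, -0.6, -178.7]
force: [-14.6, 1.7, 10.0]
grip_width: 0.0135
```

```bash
python3 -m handwheel '[[0.0,0.002,0,0,0],[0.0,0.0045,0,0,0],[0.03,0.0045,0,0,0],[0.03,0.0045,0,0,0],[0.03,0.0045,0,0,0],[0.03,0.0045,0,0,0]]'
python3 -m handwheel '[[0.03,0,0,-0.02,0],[0.03,0,0,-0.05,0],[0.03,0,0,-0.09,0],[0.03,0,0,-0.13,0],[0.03,0,0,-0.16,0],[0.03,0,0,-0.16,0],[0.03,0,0,-0.16,0]]'
python3 - <<'E'
from h import *
step([.47,-.345,.25],90)
E
```

```text
time_s: 28.15
tool_pos: [0.445, -0.2332, 0.0483]
tool_rot: [-180.0, 0.1, -178.6]
force: [0.1, -0.7, 0.1]
grip_width: 0.0293
time_s: 28.85
tool_pos: [0.4447, -0.2333, 0.2085]
tool_rot: [-179.9, 0.1, -178.6]
force: [0.3, -0.5, -1.3]
grip_width: 0.0299
pos [ 0.4447 -0.2333  0.2085] rot [-1.7993e+02  6.0000e-02 -1.7861e+02] t 28.85 w 0.029892030632180468 f [ 0.28 -0.53 -1.29] q [ 62.1   2.6 -38.2 103.8   1.7  74.2 114.9]
tx ty tz tw -0.0226 -0.1123 -0.0415 1.5951
```

Inspect the bars from where I viewed the drawer before.

```bash
python3 -m handwheel '[[0.03,-0.002,-0.01,-0.04,0.12],[0.03,-0.004,-0.02,-0.04,0.24],[0.03,-0.006,-0.03,-0.04,0.36],[0.03,-0.008,-0.04,-0.04,0.48],[0.03,-0.01,-0.05,-0.04,0.6],[0.03,-0.012,-0.06,-0.04,0.72],[0.03,-0.014,-0.07,-0.04,0.84],[0.03,-0.016,-0.08,-0.04,0.96],[0.03,-0.018,-0.09,-0.04,1.08],[0.03,-0.02,-0.1,-0.04,1.2],[0.03,-0.022,-0.11,-0.04,1.32],[0.03,-0.0226,-0.1123,-0.04,1.44],[0.03,-0.0226,-0.1123,-0.04,1.55],[0.03,-0.0226,-0.1123,-0.04,1.595],[0.03,-0.0226,-0.1123,-0.04,1.595],[0.03,-0.0226,-0.1123,-0.04,1.595],[0.03,-0.0226,-0.1123,-0.04,1.595]]'
python3 - <<'E'
from h import *
step([.5234,.0397,.15],70)
p=camera_params("wrist");im=read_camera("wrist");cv2.imwrite("pics/w12.png",im);np.savez("w12.npz",**p)
im=(255*(im/255.)**1.8).astype(np.uint8);crop(im,210,0,390,260,2.3,"pics/w12c.png")
E
```

```text
time_s: 30.55
tool_pos: [0.4694, -0.3446, 0.2473]
tool_rot: [-179.9, -0.0, 90.1]
force: [-1.1, -0.3, -1.2]
grip_width: 0.0301
pos [ 0.4694 -0.3446  0.2473] rot [-1.7995e+02 -5.0000e-02  9.0060e+01] t 30.55 w 0.030113191931398806 f [-1.08 -0.33 -1.2 ] q [ 58.9  11.5 -29.1  90.1   5.7  79.9  29.4]
tx ty tz tw 0.3843 0.0544 0.0973 0.3501
```

View pics/w12c.png

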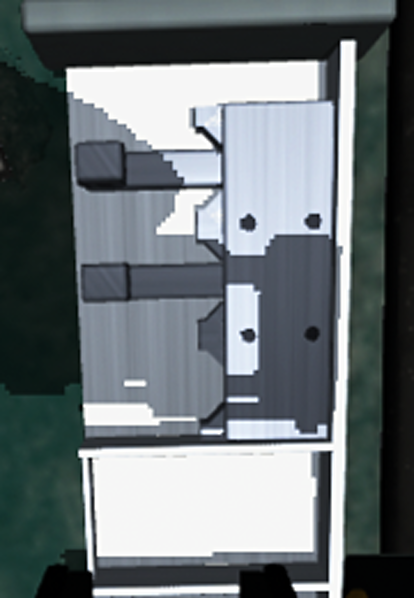

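Run:
```python
from h import *
P=dict(np.load("w12.npz"));c=lambda u,v:(210+(u+.5)/2.3-.5,(v+.5)/2.3-.5)
a=ray("w",c(100,161),.074,P);b=ray("w",c(106,282),.074,P)
print("tabs",a,b,"nose",ray("w",c(196,222),.058,P),ray("w",c(198,335),.058,P))
for n,uv,z in [("bay tl",(92,455),.064),("bay tr",(320,450),.064),("floor bl",(97,558),.034),("floor br",(315,553),.034),("bl far wall top",(95,590),.064),("br",(325,590),.064)]: print(n,ray("w",c(*uv),z,P).round(4))
# nominal bay centre: from slot2 line?
```

```text
tabs [ 0.44433098 -0.23377411  0.074     ] [ 0.44584665 -0.27767781  0.074     ] nose [ 0.48101281 -0.25441394  0.058     ] [ 0.48225582 -0.29875147  0.058     ]
bay tl [ 0.4381 -0.3479  0.064 ]
bay tr [ 0.5335 -0.3457  0.064 ]
floor bl [ 0.4367 -0.4032  0.034 ]
floor br [ 0.539  -0.4007  0.034 ]
bl far wall top [ 0.4382 -0.4079  0.064 ]
br [ 0.5386 -0.4078  0.064 ]
```

```bash
python3 - <<'E'
from h import *
step([.465,.03,.2],10)
E
python3 -m handwheel '[[0.05,0.04,0,0,0.1],[0.05,0.08,0,0,0.2],[0.05,0.12,0,0,0.3],[0.05,0.16,0,0,0.42],[0.05,0.2,0,0.01,0.54],[0.05,0.24,0,0.02,0.66],[0.05,0.28,0,0.03,0.78],[0.05,0.31,0,0.04,0.9],[0.05,0.34,0,0.045,1.02],[0.05,0.36,0,0.045,1.14],[0.05,0.375,-0.004,0.045,1.26],[0.05,0.375,-0.004,0.045,1.398],[0.05,0.375,-0.004,0.045,1.398],[0.05,0.375,-0.004,0.045,1.398],[0.05,0.375,-0.004,0.045,1.398]]'
python3 - <<'E'
from h import *
step([.5234,.0397,.15],10)
p=camera_params("wrist");im=read_camera("wrist");cv2.imwrite("pics/w13.png",im);np.savez("w13.npz",**p)
E
```

```text
pos [ 0.4695 -0.3448  0.2476] rot [-1.7996e+02 -2.0000e-02  9.0040e+01] t 30.6 w 0.029930013500853354 f [ 0.28 -0.03  0.67] q [ 58.9  11.5 -29.1  90.1   5.7  79.9  29.4]
tx ty tz tw 0.3748 -0.0042 0.0476 1.397
time_s: 32.1
tool_pos: [0.4657, 0.0296, 0.203]
tool_rot: [180.0, -0.0, 10.0]
force: [-1.4, -0.6, -0.0]
grip_width: 0.0498
pos [0.4657 0.0296 0.203 ] rot [179.99  -0.     9.99] t 32.1 w 0.04983843431346533 f [-1.39 -0.62 -0.01] q [ 41.6  -2.5 -46.6 108.2  -1.9  73.5 -84.5]
tx ty tz tw 0.0586 0.0001 0.053 -0.0002
```

View pics/w13.png

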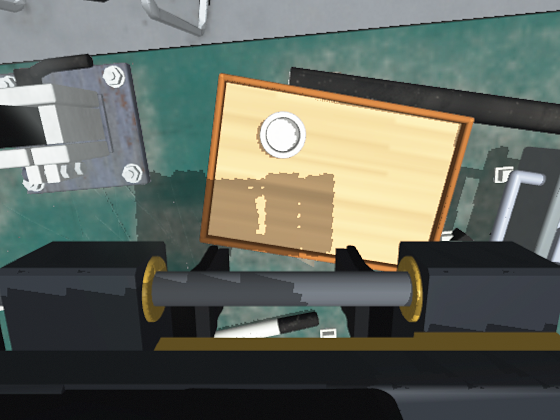

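Run:
```python
from h import *
P=dict(np.load("w13.npz"))
im=cv2.imread("pics/w13.png");crop(im,240,95,325,175,7,"pics/w13c.png")
for uv in [(282,135),(258,135),(306,135),(282,111),(282,159)]: print(ray("w",uv,.06,P))
```

```text
[0.52168488 0.03900181 0.06      ]
[0.51829359 0.05830468 0.06      ]
[0.5250764  0.01969759 0.06      ]
[0.54025564 0.04226775 0.06      ]
[0.50252255 0.03563184 0.06      ]
```

View pics/w13c.png

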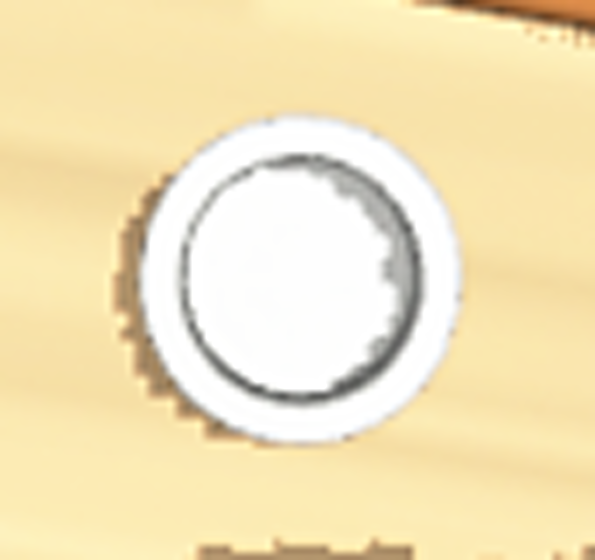

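```bash
python3 -m handwheel '[[0.055,0.03,0.001,0.01,0],[0.055,0.057,0.001,0.04,0],[0.055,0.057,0.001,0.07,0],[0.055,0.057,0.001,0.1,0],[0.055,0.057,0.001,0.1,0],[0.055,0.057,0.001,0.1,0]]'
python3 - <<'E'
from h import *
step([.522,.0385,.0435],10)
E
```

```text
time_s: 32.75
tool_pos: [0.5219, 0.0388, 0.1033]
tool_rot: [-180.0, 0.0, 9.9]
force: [1.0, 0.3, 0.4]
grip_width: 0.0549
pos [0.5219 0.0388 0.1033] rot [-1.7997e+02  4.0000e-02  9.9200e+00] t 32.75 w 0.05485359785089173 f [0.98 0.28 0.42] q [ 36.4  13.7 -48.2 107.9  11.3  63.4 -96.2]
tx ty tz tw 0.0 0.0003 0.0598 -0.0013
```

```bash
python3 -m handwheel '[[0.055,0,0,0.03,0],[0.055,0,0,0.055,0],[0.055,0,0,0.059,0],[0.055,0,0,0.059,0],[0.055,0,0,0.059,0],[0.02,0,0,0.059,0],[0.02,0,0,0.059,0],[0.02,0,0,0.059,0],[0.02,0,0,0.059,0],[0.02,0,0,0.059,0],[0.02,0,0,0.059,0]]' 30
python3 -m handwheel '[[0.02,0,0,-0.03,0],[0.02,0,0,-0.06,0],[0.02,0,0,-0.09,0],[0.02,0,0,-0.12,0],[0.02,0,0,-0.13,0],[0.02,0,0,-0.13,0],[0.02,0,0,-0.13,0]]'
python3 - <<'E'
from h import *
step([.488,-.375,.17],90)
E
```

```text
time_s: 33.85
tool_pos: [0.5224, 0.0388, 0.0446]
tool_rot: [180.0, -0.0, 9.9]
force: [-0.1, -0.4, 7.0]
grip_width: 0.0371
time_s: 34.55
tool_pos: [0.521, 0.0386, 0.1725]
tool_rot: [-180.0, 0.1, 9.9]
force: [-0.6, -0.1, -1.3]
grip_width: 0.0368
pos [0.521  0.0386 0.1725] rot [-1.7999e+02  1.3000e-01  9.8900e+00] t 34.55 w 0.03682830584626448 f [-0.62 -0.06 -1.25] q [ 38.7   9.  -49.5 103.5   7.2  70.9 -92.9]
tx ty tz tw -0.1036 0.4018 0.0025 -1.3982
```

```bash
python3 -m handwheel '[[0.02,-0.008,0.03,0,-0.1],[0.02,-0.016,0.06,0,-0.2],[0.02,-0.024,0.09,0,-0.31],[0.02,-0.032,0.12,0,-0.42],[0.02,-0.04,0.15,0,-0.53],[0.02,-0.048,0.18,0,-0.64],[0.02,-0.055,0.21,0,-0.75],[0.02,-0.063,0.24,0,-0.86],[0.02,-0.07,0.27,0,-0.97],[0.02,-0.077,0.3,0,-1.08],[0.02,-0.085,0.33,0,-1.19],[0.02,-0.092,0.36,0,-1.3],[0.02,-0.099,0.385,0,-1.38],[0.02,-0.1036,0.402,0,-1.398],[0.02,-0.1036,0.402,0,-1.398],[0.02,-0.1036,0.402,0,-1.398],[0.02,-0.1036,0.402,0,-1.398],[0.02,-0.1036,0.402,0,-1.398]]'
python3 - <<'E'
from h import *
step([.488,-.376,.046],90)
p=camera_params("wrist");im=read_camera("wrist");cv2.imwrite("pics/w14.png",im);np.savez("w14.npz",**p)
E
```

```text
time_s: 36.35
tool_pos: [0.4895, -0.3731, 0.1739]
tool_rot: [-180.0, -0.0, 90.1]
force: [-0.6, -0.5, -1.7]
grip_width: 0.0368
pos [ 0.4895 -0.3731  0.1739] rot [-1.7999e+02 -2.0000e-02  9.0130e+01] t 36.35 w 0.036784419817596815 f [-0.64 -0.53 -1.73] q [ 68.6  20.7 -42.   90.8  14.3  74.   24.6]
tx ty tz tw -0.0029 -0.0015 0.1279 0.0022
```

View pics/w14.png

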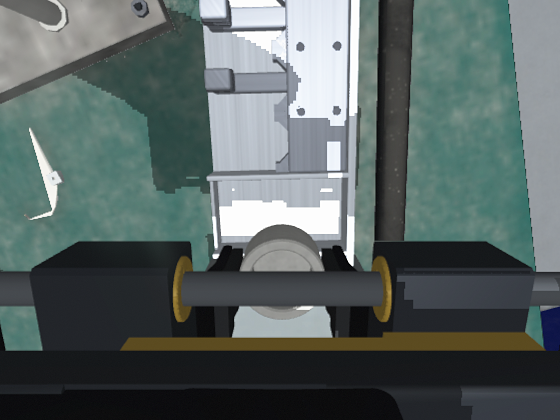

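Run:
```python
from h import *
P=dict(np.load("w14.npz"))
for uv,z in [((215,181),.064),((345,179),.064),((222,240),.064),((340,247),.064),((220,255),.064),((218,210),.054),((344,210),.064)]: print(uv,ray("w",uv,z,P).round(4))
```

```text
(215, 181) [ 0.4391 -0.3491  0.064 ]
(345, 179) [ 0.5366 -0.3474  0.064 ]
(222, 240) [ 0.4426 -0.3956  0.064 ]
(340, 247) [ 0.5351 -0.4012  0.064 ]
(220, 255) [ 0.4406 -0.408   0.064 ]
(218, 210) [ 0.4387 -0.3739  0.054 ]
(344, 210) [ 0.5369 -0.3713  0.064 ]
```

```bash
python3 -m handwheel '[[0.02,-0.003,-0.0015,0.03,0],[0.02,-0.003,-0.0015,0.06,0],[0.02,-0.003,-0.0015,0.09,0],[0.02,-0.003,-0.0015,0.1,0],[0.02,-0.003,-0.0015,0.1,0],[0.02,-0.003,-0.0015,0.1,0]]'
python3 - <<'E'
from h import *
step([.488,-.3765,.047],90)
E
```

```text
time_s: 37.0
tool_pos: [0.4885, -0.3781, 0.0755]
tool_rot: [179.9, 0.1, 90.0]
force: [0.8, -0.0, -0.6]
grip_width: 0.0367
pos [ 0.4885 -0.3781  0.0755] rot [1.7991e+02 7.0000e-02 9.0030e+01] t 37.0 w 0.036681197686584385 f [ 0.76 -0.04 -0.61] q [ 67.3  26.  -40.   96.5  18.3  64.1  22.1]
tx ty tz tw 0.0016 -0.0005 0.0285 0.0005
```

```bash
python3 -m handwheel '[[0.02,0.0015,0,0.012,0],[0.02,0.0015,0,0.022,0],[0.02,0.0015,0,0.027,0],[0.02,0.0015,0,0.029,0],[0.02,0.0015,0,0.029,0],[0.02,0.0015,0,0.029,0]]'
python3 - <<'E'
from h import *
step([.488,-.3765,.047],90)
E
```

```text
time_s: 37.6
tool_pos: [0.4878, -0.3766, 0.0452]
tool_rot: [180.0, 0.0, 90.0]
force: [0.8, 0.3, -1.2]
grip_width: 0.0368
pos [ 0.4878 -0.3766  0.0452] rot [1.7997e+02 2.0000e-02 9.0000e+01] t 37.6 w 0.03677805282876429 f [ 0.76  0.34 -1.17] q [ 66.5  27.8 -39.2  97.9  19.7  61.3  21. ]
tx ty tz tw 0.0001 0.0002 -0.0018 0.0
```

```bash
python3 -m handwheel '[[0.02,0,0,0.0006,0],[0.048,0,0,0.0006,0],[0.048,0,0,0.0006,0],[0.048,0,0,0.0006,0],[0.048,0,0,-0.03,0],[0.048,0,0,-0.07,0],[0.048,0,0,-0.11,0],[0.048,0,0,-0.15,0],[0.048,0,0,-0.17,0],[0.048,0,0,-0.17,0],[0.048,0,0,-0.17,0]]'
python3 - <<'E'
from h import *
step([.48,-.10,.215],90)
crop(read_camera("top"),205,150,395,250,4,"pics/t15.png")
E
```

```text
time_s: 38.7
tool_pos: [0.4874, -0.3764, 0.2149]
tool_rot: [-180.0, 0.0, 90.0]
force: [0.0, -0.7, -0.9]
grip_width: 0.0481
pos [ 0.4874 -0.3764  0.2149] rot [-1.8e+02  3.0e-02  9.0e+01] t 38.7 w 0.048100147818321046 f [ 0.03 -0.7  -0.91] q [ 69.3  19.2 -42.5  87.8  13.2  78.1  25.7]
tx ty tz tw 0.2764 -0.0074 -0.0001 0.0
```

View pics/t15.png

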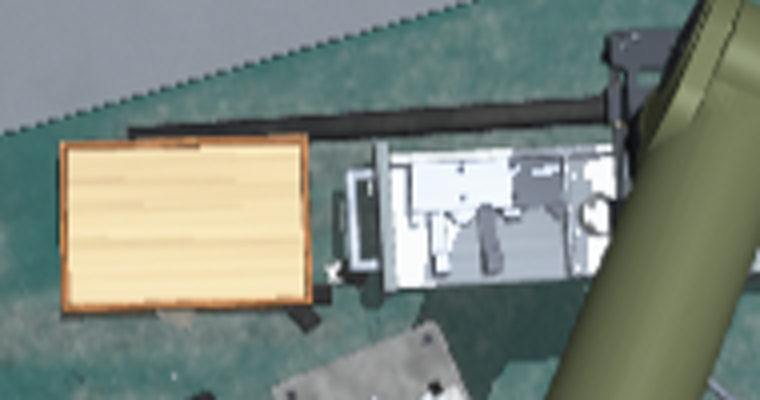

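```bash
python3 -m handwheel '[[0.0,0.04,0,0,0],[0.0,0.08,0,0,0],[0.0,0.12,-0.005,0,0],[0.0,0.16,-0.0055,0,0],[0.0,0.2,-0.0055,0,0],[0.0,0.235,-0.0055,0,0],[0.0,0.2515,-0.0055,0,0],[0.0,0.2515,-0.0055,0,0],[0.0,0.2515,-0.0055,0,0],[0.0,0.2515,-0.0055,0,0]]'
python3 - <<'E'
from h import *
step([.482,-.125,.052],90)
crop(read_camera("top"),205,150,395,250,4,"pics/t16.png")
cv2.imwrite("pics/w16.png",read_camera("wrist"))
E
```

```text
time_s: 39.75
tool_pos: [0.4817, -0.1274, 0.2146]
tool_rot: [-180.0, -0.0, 89.8]
force: [-0.1, -0.6, -0.9]
grip_width: 0.0005
pos [ 0.4817 -0.1274  0.2146] rot [-1.7997e+02 -1.0000e-02  8.9810e+01] t 39.75 w 0.0005052927088082114 f [-0.05 -0.59 -0.88] q [ 62.8   2.8 -51.8 103.3   2.3  75.   10.2]
tx ty tz tw 0.0024 0.0003 0.1626 -0.0034
```

View pics/t16.png

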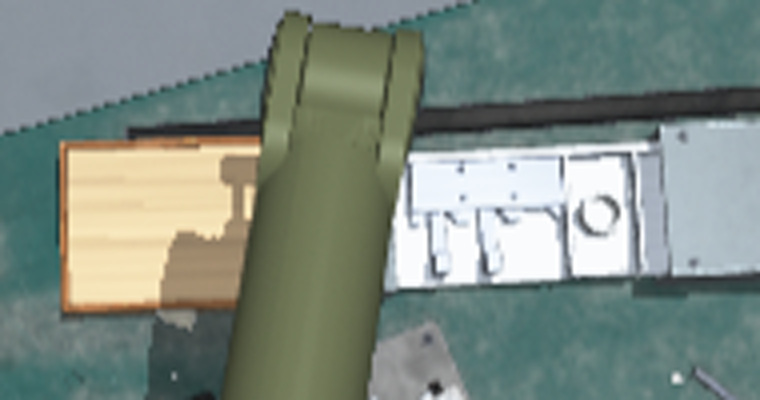

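```bash
python3 -m handwheel '[[0.0,0.002,0,0.04,0],[0.0,0.002,0,0.08,0],[0.0,0.002,0,0.12,0],[0.0,0.002,0,0.15,0],[0.0,0.002,0,0.159,0],[0.0,0.002,0,0.159,0],[0.0,0.002,0,0.159,0]]'
python3 -m handwheel '[[0.0,-0.005,0,0,0],[0.0,-0.01,0,0,0],[0.0,-0.015,0,0,0],[0.0,-0.02,0,0,0],[0.0,-0.027,0,0,0],[0.0,-0.035,0.001,0,0]]'
```

```text
time_s: 40.55
tool_pos: [0.4832, -0.1235, 0.0573]
tool_rot: [179.9, 0.0, 90.0]
force: [0.6, -1.0, 0.3]
grip_width: 0.0001
time_s: 41.15
tool_pos: [0.4832, -0.1575, 0.0563]
tool_rot: [-180.0, -0.0, 90.1]
force: [-1.4, 4.0, 3.4]
grip_width: 0.0005
```

```bash
python3 -m handwheel '[[0.0,-0.01,0,0,0],[0.0,-0.02,0,0,0],[0.0,-0.03,0.001,0,0],[0.0,-0.04,0.001,0,0],[0.0,-0.05,0.001,0,0],[0.0,-0.06,0.001,0,0],[0.0,-0.07,0.002,0,0],[0.0,-0.08,0.002,0,0],[0.0,-0.09,0.002,0,0],[0.0,-0.1,0.002,0,0]]'
python3 -m handwheel '[[0.0,-0.01,0,0,0],[0.0,-0.02,0,0,0],[0.0,-0.03,0.001,0,0],[0.0,-0.04,0.001,0,0],[0.0,-0.05,0.001,0,0],[0.0,-0.06,0.001,0,0],[0.0,-0.07,0.002,0,0],[0.0,-0.08,0.002,0,0],[0.0,-0.09,0.002,0,0],[0.0,-0.09,0.002,0,0]]'
```

```text
time_s: 42.15
tool_pos: [0.4853, -0.2586, 0.056]
tool_rot: [180.0, -0.0, 90.0]
force: [3.8, 4.2, 1.0]
grip_width: 0.0001
time_s: 43.15
tool_pos: [0.4857, -0.3513, 0.0558]
tool_rot: [-179.9, 0.1, 89.8]
force: [-0.3, -1.1, 0.2]
grip_width: 0.0006
```

```bash
python3 -m handwheel '[[0.0,-0.005,0,0,0],[0.0,-0.01,0,0,0],[0.0,-0.015,0,0,0],[0.0,-0.02,0,0,0],[0.0,-0.02,0,0,0]]'
python3 -m handwheel '[[0.0,-0.003,0,0,0],[0.0,-0.006,0,0,0],[0.0,-0.009,0,0,0],[0.0,-0.009,0,0,0]]'
```

```text
time_s: 43.65
tool_pos: [0.4866, -0.3695, 0.0559]
tool_rot: [-180.0, 0.1, 89.9]
force: [-1.2, 1.2, -1.9]
grip_width: 0.0005
time_s: 44.05
tool_pos: [0.4869, -0.3737, 0.0558]
tool_rot: [-179.9, -0.3, 90.1]
force: [-3.4, 9.4, 4.3]
grip_width: 0.0005
```

```bash
python3 -m handwheel '[[0.0,-0.002,0,0,0],[0.0,-0.004,0,0,0],[0.0,-0.004,0,0,0],[0.0,-0.004,0,0,0]]'
python3 -m handwheel '[[0.0,-0.002,0,0,0],[0.0,-0.004,0,0,0],[0.0,-0.004,0,0,0],[0.0,-0.004,0,0,0]]'
```

```text
time_s: 44.45
tool_pos: [0.4869, -0.3739, 0.0558]
tool_rot: [-179.8, -0.5, 90.2]
force: [-5.4, 16.0, 7.9]
grip_width: 0.0005
time_s: 44.85
tool_pos: [0.4868, -0.374, 0.0557]
tool_rot: [-179.6, -0.8, 90.3]
force: [-8.1, 22.2, 11.5]
grip_width: 0.0005
```

```bash
python3 -m handwheel '[[0.0,0.01,0,0,0],[0.0,0.02,0,0,0],[0.0,0.04,0,0,0],[0.0,0.06,0,-0.03,0],[0.0,0.08,0,-0.07,0],[0.0,0.1,0,-0.11,0],[0.0,0.14,0,-0.15,0],[0.0,0.18,0,-0.17,0],[0.0,0.22,0,-0.17,0],[0.0,0.26,0,-0.17,0],[0.0,0.26,0,-0.17,0],[0.0,0.26,0,-0.17,0]]'
python3 - <<'E'
from h import *
step([.482,-.125,.052],90)
t=read_camera("top");cv2.imwrite("pics/t17f.png",t)
crop(t,205,150,455,250,3.2,"pics/t17.png");crop(read_camera("scene"),220,120,440,270,3.6,"pics/s17.png")
E
```

```text
time_s: 46.05
tool_pos: [0.4872, -0.1242, 0.2264]
tool_rot: [179.9, 0.2, 90.1]
force: [0.2, -0.2, -0.9]
grip_width: 0.0006
pos [ 0.4872 -0.1242  0.2264] rot [1.7995e+02 1.7000e-01 9.0120e+01] t 46.05 w 0.0005731811239387308 f [ 0.21 -0.16 -0.92] q [ 64.3   3.1 -54.2 101.8   2.8  76.3   9.6]
tx ty tz tw -0.0008 -0.0052 0.1744 0.0022
```

View pics/t17.png

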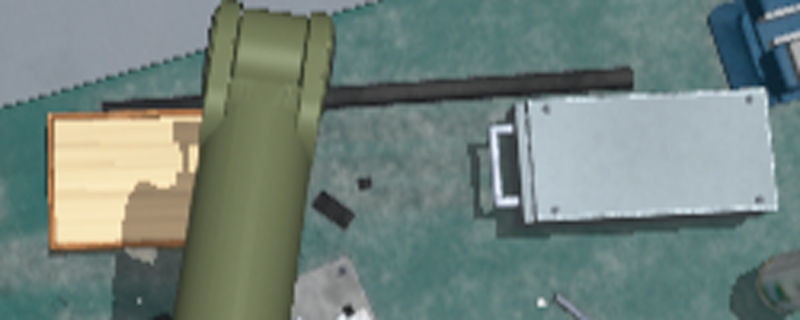

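View pics/s17.png

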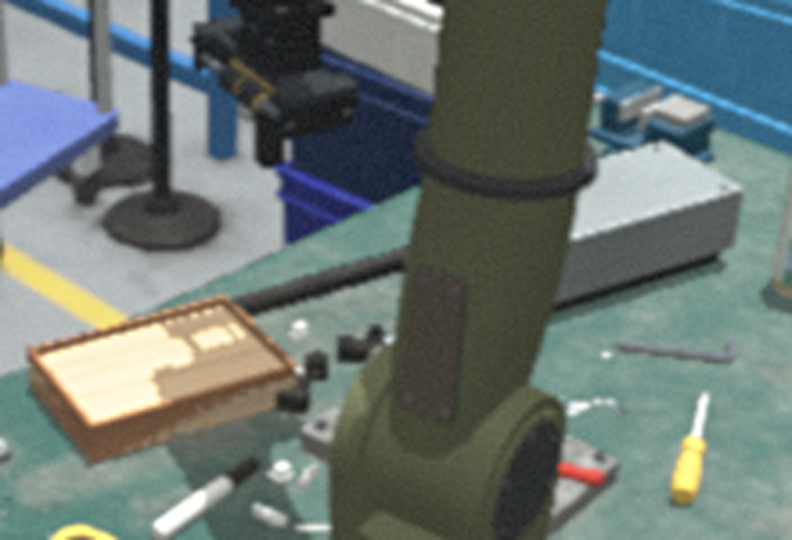

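```bash
python3 -m handwheel '[[0.0,-0.04,0,0,0],[0.0,-0.08,0,0,0],[0.0,-0.12,0,0,0],[0.0,-0.16,0,0,0],[0.0,-0.2,0,0,0],[0.0,-0.24,0,0,0],[0.0,-0.28,0,0,0],[0.0,-0.31,0,0,0],[0.0,-0.33,0,0,0],[0.0,-0.33,0,0,0],[0.0,-0.33,0,0,0],[0.0,-0.33,0,0,0]]'
python3 - <<'E'
from h import *
step([.482,-.125,.052],90)
np.savez("w18.npz",**camera_params("wrist"));im=read_camera("wrist");cv2.imwrite("pics/w18.png",im);crop(im,190,20,400,240,3.3/1.25,"pics/w18c.png")
E
```

```text
time_s: 47.35
tool_pos: [0.4874, -0.4535, 0.2259]
tool_rot: [-180.0, -0.0, 90.1]
force: [0.2, 0.2, 0.2]
grip_width: 0.0003
pos [ 0.4874 -0.4535  0.2259] rot [-1.800e+02 -5.000e-02  9.007e+01] t 47.35 w 0.00031773354317404215 f [0.24 0.22 0.25] q [ 71.3  25.6 -42.4  79.1  17.1  81.8  29.4]
tx ty tz tw 0.3286 -0.005 0.1739 0.0013
```

View pics/w18c.png

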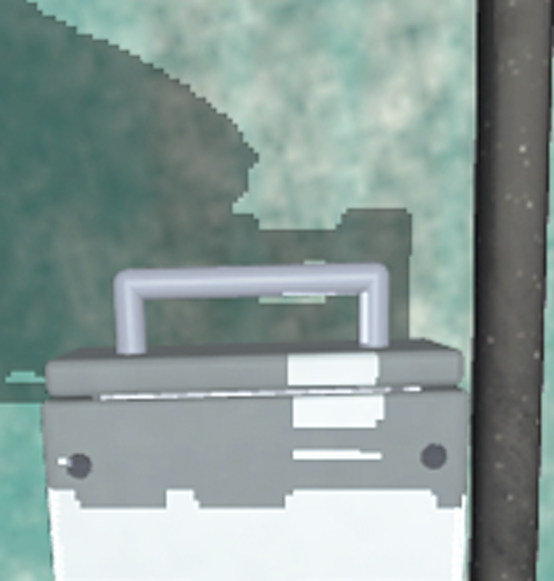

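Run:
```python
from h import *
P=dict(np.load("w18.npz"));s=3.3/1.25
c=lambda u,v:(190+(u+.5)/s-.5,20+(v+.5)/s-.5)
for n,uv,z in [("panel front",(240,350),.085),("panel back",(240,391),.085),("chest edge",(240,402),.094),("chest edge",(240,395),.094),("handle",(250,280),.065),("handle top",(250,280),.07)]: print(n,ray("w",c(*uv),z,P).round(4))
P=dict(np.load("w2.npz"));c=lambda u,v:(210+(u+.5)/2.3-.5,(v+.5)/2.3-.5)
print(ray("w",c(200,30),.085,P))
im=cv2.imread("pics/w18.png");crop(im,205,145,290,185,9,"pics/w18d.png")
```

```text
panel front [ 0.4861 -0.4104  0.085 ]
panel back [ 0.4861 -0.4232  0.085 ]
chest edge [ 0.4861 -0.4255  0.094 ]
chest edge [ 0.4861 -0.4233  0.094 ]
handle [ 0.4893 -0.3894  0.065 ]
handle top [ 0.4893 -0.3894  0.07  ]
[ 0.48488082 -0.1911841   0.085     ]
```

View pics/w18d.png

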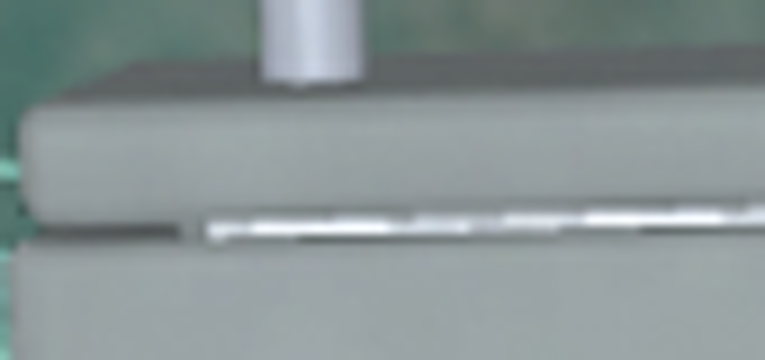

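Run:
```python
from h import *
print(get_obs()["time_s"]); print(sign_off())
```

```text
47.4
the job is handed in; nothing more can be done
None
```

I put both loose gauge bars and the cup away and shut the drawer. The job was handed in at 47.4 s, and sign-off gave no verdict. Only two bars were present.

- **Bars:** One went into the middle slot and the other into the slot nearest the drawer front. Each stopped firmly against about 14 N. The last wrist picture put both tabs about 36.5 mm outside the mouths, within the 30–38 mm expected for a bar that is home. I left the slot nearest the bay empty because the fingers would barely clear the bay's wall there.
- **Cup:** It was knocked against the second bar's tab partway through, so I first set it down elsewhere on the tray. When I set it down there, the gripper felt 18 N upward and 9 N sideways, possibly a finger touching the tray rim; nothing appeared to move. After the second bar was in, I stood the cup in the bay. The top picture showed it upright and about central before the drawer moved; I could not see it once the drawer was shut.
- **Drawer:** I pushed it by the handle to a firm stop, where it did not move further at 22 N. The handle had travelled about 231 mm, which fits a 230–245 mm opening. The last wrist picture shows a thin seam of about 1–2 mm between the panel and the chest. I took that as the shut clearance but could not confirm it.
- **Other items:** The wing nut looked unmoved in the scene pictures, and I did not check the bushing. The arm was clear of everything at the end.

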